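# Change over the regulators in the leak-test cell

### The arm

A 7-joint arm with a two-finger parallel gripper is mounted at the origin on the work surface. World frame = base frame: x ahead of the robot, y to its left, z up, the work surface at z = 0. Lengths are in m, angles in rad, forces in N, time in s.
With the tool pointing down it reaches from about 0.35 to 0.9 m from the base axis. Payload 8.1 kg.
Tool frame: the origin (TCP) lies on the centre line of the jaws, within the pads' length; the fingertips stand 22 mm ahead of it and the grasp point (between the pads) lies 3 mm ahead of it (arm.finger_overhang is the distance from the TCP to the fingertips, in m); z points along the fingers, y is the direction in which the jaws open and shut (so a half turn about z gives the same grasp; the last joint's range is limited). The gripper opens to 92 mm and grips with 3 to 60 N. Pads are 19 mm wide; open, the fingers measure 130 mm over their backs; the gripper's body (75 mm by 190 mm) begins 47 mm behind the grasp point.
Start: joints at [1.211, 0.434, 0.025, 1.573, -0.012, 1.134, -0.075], TCP at [0.159, -0.605, 0.227] pointing down, gripper open.
Joint ranges: [-2.62, 2.62], [-0.44, 2.09], [-1.27, 1.32], [0.08, 2.57], [-1.32, 4.46], [0.12, 2], [-2.74, 2.74]. Speed limits (rad/s): [2.22, 2.22, 3.01, 3.01, 3.14, 3.14, 3.14].

### API

Orientations are given as a rotation vector (axis times angle).
In Python, from cell import arm gives the robot as it stands. The module is installed in compiled form; this text tells all that it offers.
- The arm moves only by the tool step_arm, never from a script. Its argument "plan" is a list of rows, each an object of numbers: "wx", "wy", "wz": the turn, a rotation vector about the tool's x, y, z in units of 6 degrees (1.0 is 6 degrees); "tx", "ty", "tz": the shift along the tool's x, y, z in cm; "hand": the opening, from 0 (shut) to 1 (fully open). A call has exactly 10 rows; each row shifts and turns the commanded pose from where the row before left it, along the tool's axes as they then stand; what a row does not reach is not made up. A row lasts 1/12 s, in which the tool goes at most 41.7 mm and 7.16 degrees, less where a joint would pass 70% of its speed; a pose out of reach is approached as far as the arm can. A call is refused whole if a number of a shift passes 4.17 or a number of a turn 1, either way. A call with a gripper value outside its range is refused whole. The fingers move at their own pace and stop on an object; "force" is the grip in N (left out, the last holds). Time passes only in rows, so rows that do not move let the fingers close, or fill a call up. It gives the time, the measured TCP pose, the force and the opening at its end, in the units of the state.
- arm.observe(): the state, without advancing time (a new reading comes with each control period).
- arm.get_image(name): name is "side" or "top" or "wrist"; returns (picture, depth): 384x512x3 uint8, red, green, blue; 384x512 float32, m along the optical axis (not along the pixel's ray), 0 where there is no reading.
- arm.calibration(name): a dict with "mtx" (3x3 intrinsics, pixels), "R" (3x3) and "t" (3): a world point X has camera coordinates R X + t. Camera axes: x right, y down, z forward; pixel columns grow to the right and rows downward; lengths in m; the calibration is good to about 2 mm. A picture is of the moment at which its call begins: read the wrist's pose just before it. calibration takes no time and is no camera call; for the wrist camera it gives the pose at the moment of the call.
- arm.sign_off(): hands the job in, once; it reports no verdict.
The state is a dict: "clock": time; "joints": joint angles; "dq": joint speeds; "joint_efforts": joint torques, N m; "position": TCP position; "ee_rot": TCP orientation; "force": force on the tool from outside, world axes, zero at the start; "ft_torque": the same for the moment, N m; "width": opening from 0.0 (shut) to 1.0 (fully open).
Only numpy, scipy, OpenCV 4.12 (cv2) and the standard library are available. Lean on these libraries where they do the work, as an engineer would, in place of code of your own. Each camera call takes 0.05 s, during which the arm holds its last target.

### The job

Change over the leak-test cell: slide its clear guard right open, take out the regulator that has already been tested and stand it upright in the low plywood tray. Then seat every regulator waiting on the bench on a nest of its own in the cell, fully down over both pegs (either way round). Slide the guard fully shut and only then push the start button right down once or more, never while the guard is open; leave the other things on the bench where they are.

Things in the scene. Friction and masses are not known exactly. Their poses are not given: they have to be found in the camera images.
- cell: fixed leak-test cell: grey base 180 (x) x 580 (y) x 20 mm; origin: centre of underside. Rails along y at x = +-78 mm, to 32 mm height. The -y half holds three nests, up to an aluminium end wall (y = -286 mm, 155 mm tall); the +y half has a dark valve block 90 mm tall. A clear guard hood slides along y
- guard (a joint): travel of the guard along the cell's +y, m: 0 = fully shut (hood over the nests), 0.27 = fully open (hood over the valve block). Clear hood 280 mm long in y, 170 mm in x, top 157 mm above the bench, sides at x = +-78 mm, ends open; stays where it is left; about 3 N moves it
- guard_handle (a point): middle of the guard's handle, 180 mm above the bench: a black upright fin on top of the hood, 90 mm long along the cell's x, 16 mm thick along the slide, from the hood's top (157 mm) up to 200 mm. It moves with the guard and lies 105 mm to the -y side of the hood's middle
- nest0: fixed nest: aluminium plate 116 (x) x 66 (y) x 6 mm on the cell's base, 20 mm above the bench, with two steel pegs 10 mm thick at x = +-32, y = 0, rising 20 mm above the plate, last 7 mm tapered. They enter a regulator's foot holes; seated, its origin is 6 mm above the nest's. Origin: centre of the plate's underside; nests 80 mm apart along cell y
- nest1: fixed nest: aluminium plate 116 (x) x 66 (y) x 6 mm on the cell's base, 20 mm above the bench, with two steel pegs 10 mm thick at x = +-32, y = 0, rising 20 mm above the plate, last 7 mm tapered. They enter a regulator's foot holes; seated, its origin is 6 mm above the nest's. Origin: centre of the plate's underside; nests 80 mm apart along cell y
- nest2: fixed nest: aluminium plate 116 (x) x 66 (y) x 6 mm on the cell's base, 20 mm above the bench, with two steel pegs 10 mm thick at x = +-32, y = 0, rising 20 mm above the plate, last 7 mm tapered. They enter a regulator's foot holes; seated, its origin is 6 mm above the nest's. Origin: centre of the plate's underside; nests 80 mm apart along cell y
- tested: the tested one, starting on a nest under the guard: air regulator on its foot, 110 mm tall, 0.4 kg: aluminium foot 92 (x) x 58 (y) x 12 mm with two 14 mm through holes at x = +-32; dark cylinder 48 mm wide to 67 mm height; black square head 38 x 38 mm (sides along x, y) from 67 to 110 mm, to be gripped. Gauge at -y to 31 mm, ports at +-x to 36 mm, below 60 mm height. Origin: centre of underside
- unit1: one still to be tested, waiting on the bench (may be absent): air regulator on its foot, 110 mm tall, 0.4 kg: aluminium foot 92 (x) x 58 (y) x 12 mm with two 14 mm through holes at x = +-32; dark cylinder 48 mm wide to 67 mm height; black square head 38 x 38 mm (sides along x, y) from 67 to 110 mm, to be gripped. Gauge at -y to 31 mm, ports at +-x to 36 mm, below 60 mm height. Origin: centre of underside
- unit2: one still to be tested, waiting on the bench (may be absent): air regulator on its foot, 110 mm tall, 0.4 kg: aluminium foot 92 (x) x 58 (y) x 12 mm with two 14 mm through holes at x = +-32; dark cylinder 48 mm wide to 67 mm height; black square head 38 x 38 mm (sides along x, y) from 67 to 110 mm, to be gripped. Gauge at -y to 31 mm, ports at +-x to 36 mm, below 60 mm height. Origin: centre of underside
- unit3: one still to be tested, waiting on the bench (may be absent): air regulator on its foot, 110 mm tall, 0.4 kg: aluminium foot 92 (x) x 58 (y) x 12 mm with two 14 mm through holes at x = +-32; dark cylinder 48 mm wide to 67 mm height; black square head 38 x 38 mm (sides along x, y) from 67 to 110 mm, to be gripped. Gauge at -y to 31 mm, ports at +-x to 36 mm, below 60 mm height. Origin: centre of underside
- tray: fixed low plywood tray, 140 (x) x 160 (y) x 22 mm outside, walls and floor 5 mm; origin at the centre of its underside
- start_top (a point): middle of the top of the round black start button (36 mm across) on its small pale metal housing standing on the bench; it is pushed straight down
- start (a joint): how far the start button is down, m: 0 = up, 0.006 = fully down (5 N); springs back
- gauge: bystander: loose round gauge, 60 mm across, 25 mm tall, origin at the centre of its underside
- spanner: bystander: loose spanner 150 mm long along its x, lying flat
- tee: bystander: loose pipe tee, 100 mm long along its x, 32 mm tall; origin at the centre of its underside
There are look-alikes about, which are no part of the job. Leave any red look-alike of the unit1 alone.

How it is judged:
On the way, in this order (a step that is already met when the one before it is completed fails the run):
1. the guard is slid right open (value of joint guard above 0.25 m), for 0.2 s.
2. the tested regulator stands in the tray (x of tested in the frame of tray between -0.06 and 0.06 m and y of tested in the frame of tray between -0.07 and 0.07 m and angle between tested's own z axis and vertical below 0.06 rad and height (world z) of tested below 0.012 m and contact force between tested and the fingers below 0.1 N), for 0.2 s.
3. every waiting regulator is seated on a nest and let go (((horizontal distance between unit1 and nest0 below 0.006 m and z of unit1 in the frame of nest0 below 0.009 m and angle between unit1's own z axis and vertical below 0.06 rad and angle between the x axis of unit1 and the x axis of nest0, either way round below 0.12 rad) or (horizontal distance between unit1 and nest1 below 0.006 m and z of unit1 in the frame of nest1 below 0.009 m and angle between unit1's own z axis and vertical below 0.06 rad and angle between the x axis of unit1 and the x axis of nest1, either way round below 0.12 rad) or (horizontal distance between unit1 and nest2 below 0.006 m and z of unit1 in the frame of nest2 below 0.009 m and angle between unit1's own z axis and vertical below 0.06 rad and angle between the x axis of unit1 and the x axis of nest2, either way round below 0.12 rad)) and ((horizontal distance between unit2 and nest0 below 0.006 m and z of unit2 in the frame of nest0 below 0.009 m and angle between unit2's own z axis and vertical below 0.06 rad and angle between the x axis of unit2 and the x axis of nest0, either way round below 0.12 rad) or (horizontal distance between unit2 and nest1 below 0.006 m and z of unit2 in the frame of nest1 below 0.009 m and angle between unit2's own z axis and vertical below 0.06 rad and angle between the x axis of unit2 and the x axis of nest1, either way round below 0.12 rad) or (horizontal distance between unit2 and nest2 below 0.006 m and z of unit2 in the frame of nest2 below 0.009 m and angle between unit2's own z axis and vertical below 0.06 rad and angle between the x axis of unit2 and the x axis of nest2, either way round below 0.12 rad)) and ((horizontal distance between unit3 and nest0 below 0.006 m and z of unit3 in the frame of nest0 below 0.009 m and angle between unit3's own z axis and vertical below 0.06 rad and angle between the x axis of unit3 and the x axis of nest0, either way round below 0.12 rad) or (horizontal distance between unit3 and nest1 below 0.006 m and z of unit3 in the frame of nest1 below 0.009 m and angle between unit3's own z axis and vertical below 0.06 rad and angle between the x axis of unit3 and the x axis of nest1, either way round below 0.12 rad) or (horizontal distance between unit3 and nest2 below 0.006 m and z of unit3 in the frame of nest2 below 0.009 m and angle between unit3's own z axis and vertical below 0.06 rad and angle between the x axis of unit3 and the x axis of nest2, either way round below 0.12 rad)) and contact force between each of unit1, unit2, unit3 and the fingers below 0.1 N), for 0.2 s.
4. the guard is slid fully shut (value of joint guard below 0.008 m), for 0.2 s.
5. the start button is pushed down with the guard shut (value of joint start above 0.0045 m and value of joint guard below 0.01 m), for 0.05 s.
At the end, for the whole second after the job is handed in: Tested regulator upright in the tray; each waiting one on its own nest (within 6 mm of centre, foot within 3 mm of the plate, upright to 3 degrees, in line to 7); guard within 10 mm of shut; button pushed and up again; all released and at rest (all of step 2 and all of step 3 and value of joint guard below 0.01 m and value of joint start below 0.002 m and linear speed of each of tested, unit1, unit2, unit3 below 0.02 m/s); the robot touches nothing.
It fails at once if the start button is pushed while the guard is open (value of joint start above 0.003 m and value of joint guard above 0.03 m).
It fails at once if another thing on the bench is knocked away (more than 5 cm) (distance of any of gauge, spanner, tee from where it was at the start of the episode above 0.05 m).
Of unit1, unit2, unit3 only 2 to 3 are there at a start; the rules pass over those that are not, and their reading is None.
At some moment in a run one of tested, unit1, unit2, unit3 may be knocked a few centimetres aside while the robot is not near it.
Once in a run the grip may slacken for a moment while it holds something.
It also fails if it takes over 210 s, if anything falls off the work surface, if the arm or the gripper's body presses on something with over 40 N, if the wrist force passes 120 N, or if a joint passes its speed limit or range.

## Working session

There is one attempt and no reset: what is moved stays moved. The work goes in short steps, Python scripts to look and compute and a tool call to move; the robot and the scene stay as the last step left them, time stands still between calls to the robot, and variables do not carry over. Pictures are saved under pics/ and viewed, and the job is handed in when it is done.

Besides the shell and the picture viewer there is one more tool, called as name(argument=value, ...) on one line, values as JSON. step_arm: Moves the arm, as the interface text tells. Its arguments: {"type":"object","properties":{"plan":{"type":"array"},"force":{"type":"number"}},"required":["plan"]}

```bash
mkdir -p pics
cat > h.py <<'E'
import numpy as np,cv2
from cell import arm
def grab(n,tag,scale=1.5):
    c=arm.calibration(n); im,d=arm.get_image(n)
    np.savez(f'pics/{tag}.npz',im=im,d=d,mtx=c['mtx'],R=c['R'],t=c['t'])
    o=cv2.cvtColor(im,cv2.COLOR_RGB2BGR)
    cv2.imwrite(f'pics/{tag}.png',cv2.resize(o,None,fx=scale,fy=scale,interpolation=cv2.INTER_CUBIC) if scale!=1 else o)
    return im,d,c
def load(tag):
    z=np.load(f'pics/{tag}.npz'); return z['im'],z['d'],dict(mtx=z['mtx'],R=z['R'],t=z['t'])
def pt(u,v,c,d=None,z=None):
    M,R,t=map(np.asarray,(c['mtx'],c['R'],c['t'])); t=t.reshape(3)
    r=np.linalg.solve(M,np.array([u,v,1.]))
    if d is not None: return R.T@(r*d-t)
    o=-R.T@t; w=R.T@r
    return o+w*(z-o[2])/w[2]
def cloud(d,c):
    M,R,t=map(np.asarray,(c['mtx'],c['R'],c['t'])); t=t.reshape(3)
    v,u=np.mgrid[:d.shape[0],:d.shape[1]]
    r=np.stack([u,v,np.ones_like(u)],-1).astype(float)@np.linalg.inv(M).T
    P=(r*d[...,None]-t)@R
    P[d<=0]=np.nan
    return P
E
python3 - <<'E'
from h import *
for n in('top','side','wrist'):
    im,d,c=grab(n,n+'0'); print(n,np.asarray(c['mtx']).round(1).tolist(),(-np.asarray(c['R']).T@np.asarray(c['t']).reshape(3)).round(3))
print(arm.observe()); print(arm.finger_overhang)
E
```

```text
top [[497.0, 0.0, 254.1], [0.0, 497.0, 196.6], [0.0, 0.0, 1.0]] [ 0.201 -0.059  1.521]
side [[393.3, 0.0, 258.6], [0.0, 393.3, 184.9], [0.0, 0.0, 1.0]] [ 0.389 -0.432  1.202]
wrist [[298.2, 0.0, 256.9], [0.0, 298.2, 191.6], [0.0, 0.0, 1.0]] [ 0.228 -0.586  0.384]
{'clock': 0.15, 'joints': array([ 1.21140534,  0.43503149,  0.02498546,  1.57386313, -0.01161837,
        1.13399898, -0.07510933]), 'dq': array([ 3.12230897e-05, -2.88550810e-03, -1.69258746e-03, -4.56445332e-03,
       -1.29495327e-03, -3.06211302e-04, -1.87257012e-03]), 'joint_efforts': array([ 6.97346732e-04, -6.68256783e+01,  9.85682309e-01, -3.14691067e+01,
       -6.03850954e-02,  3.94303096e-02,  5.43198519e-05]), 'position': array([ 0.15859613, -0.60415529,  0.22685457]), 'ee_rot': array([-3.11463113e+00, -4.01965071e-01,  3.77657268e-04]), 'force': array([ 0.09968907, -0.72016472,  0.70430261]), 'ft_torque': array([-0.00080917, -0.01794435, -0.00741076]), 'width': 0.9980319859588652}
0.022
```

View pics/top0.png

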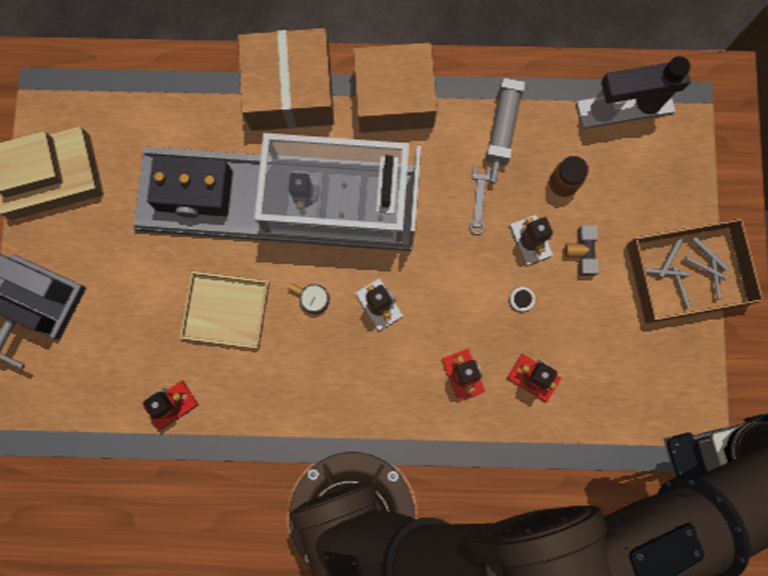

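View pics/side0.png

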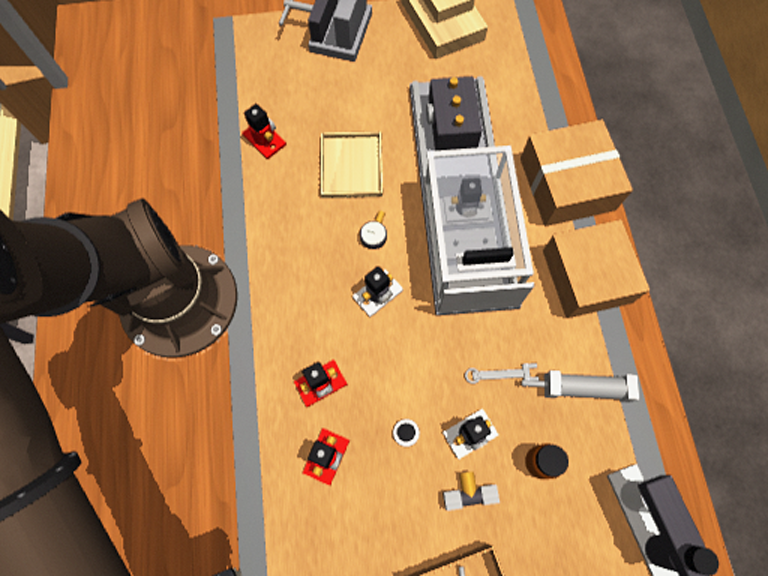

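View pics/wrist0.png

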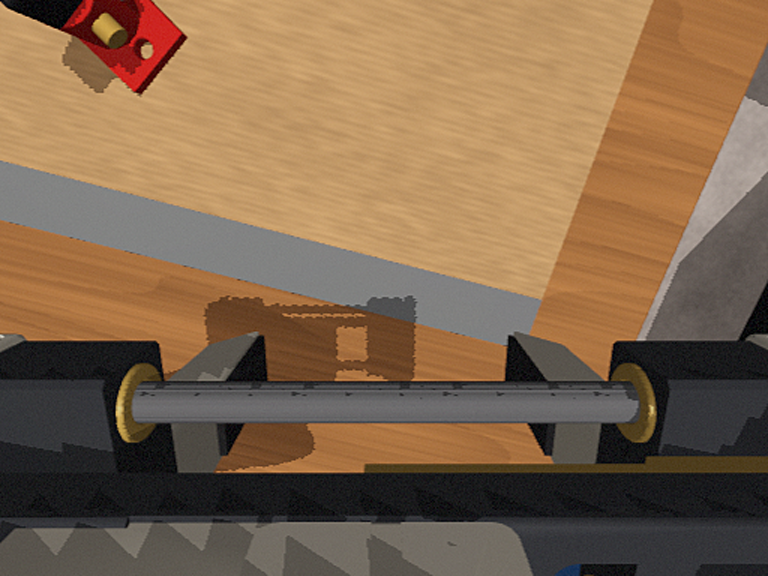

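The top view shows two white-footed regulators waiting, at (380,300) and (535,235). The look-alikes are the three red-footed ones at (463,375), (537,378) and (170,405), plus a brown jar at (570,176). The tested unit sits under the hood at (300,187). The tray is at (225,310), the button at (522,299), the gauge at (314,298), the tee at (587,250) and the spanner at (480,200).

```bash
cat > m.py <<'E'
from h import *
def ctop(n,tag,ref):
    pass
def rect(P):
    r=cv2.minAreaRect((P[:,:2]*1000).astype(np.float32)); return r
def measure(tags,xy,rad=0.075):
    """foot and head rects per view around xy"""
    for tag in tags:
        im,d,c=load(tag); P=cloud(d,c)
        near=np.hypot(P[...,0]-xy[0],P[...,1]-xy[1])<rad
        f=near&(P[...,2]>.007)&(P[...,2]<.018); h=near&(P[...,2]>.104)&(P[...,2]<.118)
        for nm,m in(('foot',f),('head',h)):
            q=P[m]
            if len(q)<15: print(tag,nm,len(q)); continue
            r=rect(q); print(tag,nm,len(q),'c',np.round(r[0],1),'s',np.round(r[1],1),'a',round(r[2],1),'z',np.median(q[:,2]).round(4))
E
python3 - <<'E'
from m import *
for tag in('top0','side0'):
    im,d,c=load(tag);P=cloud(d,c)
    hsv=cv2.cvtColor(im,cv2.COLOR_RGB2HSV)
    # list points
    pts={'top0':dict(u1=(380,298),u2=(538,230),btn=(522,299),fin=(387,183),tray=(225,310),testedhead=(299,180),gauge=(314,298),tee=(589,250),spn=(480,200),hoodTop=(330,140),wallr=(418,200),jar=(573,165),valve=(165,180),cyl=(508,110)),
     'side0':dict(u1=(377,277),u2=(478,428),btn=(405,432),fin=(487,255),tray=(350,165),testedhead=(470,187))}[tag]
    for k,(u,v) in pts.items():
        u=int(u/1.5);v=int(v/1.5); print(tag,k,P[v,u].round(4))
for xy in((P[185,251][:2]),(P[285,318][:2])): measure(('top0','side0'),xy)
E
```

```text
top0 u1 [ 0.4203 -0.0462  0.1095]
top0 u2 [ 0.5592 -0.3483  0.1124]
top0 btn [ 0.4375 -0.3351  0.0217]
top0 fin [ 0.6194 -0.0558  0.1971]
top0 tray [0.4043 0.2713 0.0055]
top0 testedhead [0.6337 0.1123 0.1587]
top0 gauge [0.4303 0.0886 0.0256]
top0 tee [ 0.542  -0.4694  0.0281]
top0 spn [ 0.6481 -0.2512  0.0063]
top0 hoodTop [0.7156 0.0553 0.1581]
top0 wallr [ 0.6479 -0.1194 -0.0028]
top0 jar [ 0.6989 -0.4261  0.0896]
top0 valve [0.6472 0.3848 0.0976]
top0 cyl [ 0.8313 -0.3018  0.0466]
side0 u1 [ 0.4208 -0.0447  0.1096]
side0 u2 [ 0.5624 -0.3568  0.1116]
side0 btn [ 0.4364 -0.3402  0.025 ]
side0 fin [ 0.6219 -0.063   0.1985]
side0 tray [0.3973 0.2717 0.0027]
side0 testedhead [0.6275 0.1026 0.1553]
top0 foot 253 c [425.7 -42.3] s [133.6 128.1] a 88.6 z 0.0114
top0 head 159 c [422.  -44.8] s [37.7 37.6] a 34.3 z 0.1089
side0 foot 216 c [431.1 -46.6] s [114.8  96. ] a 49.4 z 0.0121
side0 head 156 c [420.5 -45.1] s [38.1 37.6] a 29.5 z 0.109
top0 foot 262 c [ 561.4 -354.4] s [146.1 110.1] a 39.2 z 0.0113
top0 head 160 c [ 564.1 -356.8] s [38.6 38.6] a 20.7 z 0.1094
side0 foot 279 c [ 568.  -347.1] s [108.9 120.6] a 20.4 z 0.0123
side0 head 198 c [ 562.8 -357. ] s [38.1 37.4] a 21.9 z 0.1099
```

Run:
```python
from h import *
im,d,c=load('top0')
cv2.imwrite('pics/crop1.png',cv2.resize(cv2.cvtColor(im[80:280,80:420],cv2.COLOR_RGB2BGR),None,fx=2.3,fy=2.3,interpolation=cv2.INTER_CUBIC))
```

```text
(no output)
```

View pics/crop1.png

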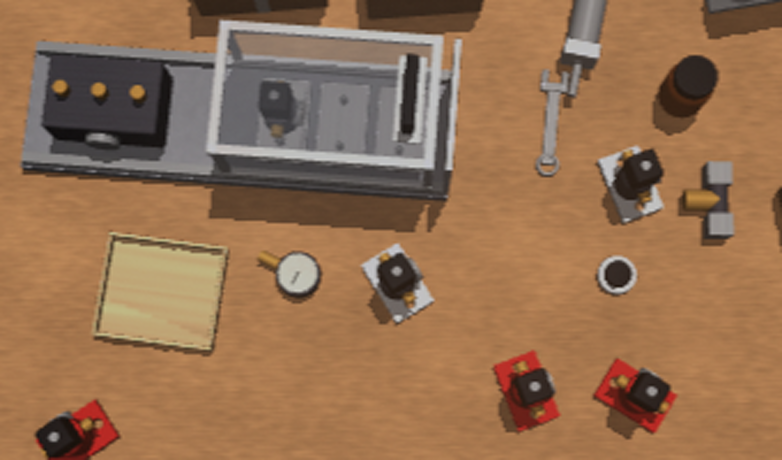

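The close crop confirms it: white feet at crop (397,280) and (632,180), the red feet are look-alikes, and the tested unit is alone in the cell. Next I measure the cell, tray, fin and feet.

```bash
cat > m2.py <<'E'
from h import *
def box(tag,lo,hi,col=None):
    im,d,c=load(tag);P=cloud(d,c);hsv=cv2.cvtColor(im,cv2.COLOR_RGB2HSV).astype(int)
    m=np.all((P>lo)&(P<hi),axis=-1)
    if col is not None: m&=col(hsv)
    q=P[m]; 
    if len(q)<8: return len(q)
    r=cv2.minAreaRect((q[:,:2]*1000).astype(np.float32))
    return len(q),np.round(r[0],1),np.round(r[1],1),round(r[2],1),np.median(q[:,2]).round(4)
white=lambda h:(h[...,1]<45)&(h[...,2]>110)
E
python3 - <<'E'
from m2 import *
from scipy.spatial.transform import Rotation as Ro
for t in('top0','side0'):
    print(t)
    print('hood',box(t,(.45,-.14,.150),(.8,.25,.163),lambda h:(h[...,1]<40)&(h[...,2]>150)))
    print('fin',box(t,(.55,-.10,.19),(.70,.0,.21)))
    print('wall',box(t,(.5,-.16,.145),(.8,-.075,.165)))
    print('base',box(t,(.5,-.2,.015),(.8,.5,.04)))
    print('valve',box(t,(.5,.2,.08),(.8,.5,.095)), box(t,(.5,.2,.085),(.8,.5,.093),lambda h:h[...,1]<80))
    print('tray',box(t,(.28,.15,.016),(.52,.38,.028)))
    print('btn',box(t,(.39,-.38,.01),(.48,-.29,.06)))
    print('btnblack',box(t,(.39,-.38,.01),(.48,-.29,.06),lambda h:h[...,2]<70))
    for n,(x,y) in dict(u1=(.421,-.045),u2=(.563,-.357)).items():
        print(n,box(t,(x-.07,y-.07,.007),(x+.07,y+.07,.017),white))
R=Ro.from_rotvec(arm.observe()['ee_rot']).as_matrix();print(R.round(3))
E
```

```text
top0
hood (1601, array([634.8,  37.7]), array([302.5, 174.4]), 87.0, np.float64(0.157))
fin (185, array([627.4, -56.3]), array([15.8, 89.6]), 86.9, np.float64(0.1985))
wall (497, array([627.7, -94.8]), array([ 41.5, 172.6]), 88.1, np.float64(0.1561))
base (3075, array([673. , 178.3]), array([576.8, 263.2]), 89.0, np.float64(0.0225))
valve (1499, array([707. , 323.5]), array([171.7, 255.4]), 70.8, np.float64(0.0884)) (1159, array([648.9, 343.5]), array([151.6, 100.7]), 87.0, np.float64(0.0888))
tray (332, array([402.2, 270.1]), array([161. , 140.3]), 83.9, np.float64(0.0206))
btn (184, array([ 436.4, -334.7]), array([49.9, 55.9]), 38.8, np.float64(0.0182))
btnblack (97, array([ 438.5, -335.1]), array([30.8, 31.2]), 83.0, np.float64(0.0209))
u1 (157, array([421.8, -44. ]), array([92.1, 56.7]), 32.9, np.float64(0.0115))
u2 (115, array([ 564. , -356.3]), array([92.1, 57. ]), 22.6, np.float64(0.011))
side0
hood (3829, array([632.5,  36.7]), array([305.5, 172.6]), 86.9, np.float64(0.1569))
fin (205, array([626.6, -56.9]), array([17.2, 89. ]), 86.6, np.float64(0.199))
wall (604, array([626.2, -97.2]), array([ 44.4, 171.9]), 90.0, np.float64(0.1565))
base (1772, array([680.1, 173. ]), array([582.2, 264. ]), 87.3, np.float64(0.026))
valve (1086, array([704.4, 324.6]), array([170.7, 250.7]), 70.8, np.float64(0.0891)) (885, array([648.1, 341.3]), array([150.5, 100.2]), 87.0, np.float64(0.0892))
tray (248, array([401.9, 270.4]), array([163.8, 137.9]), 84.3, np.float64(0.0205))
btn (220, array([ 438.3, -338.4]), array([48.5, 49.3]), 26.7, np.float64(0.0189))
btnblack (105, array([ 438. , -340.1]), array([28.8, 32.2]), 81.5, np.float64(0.0221))
u1 (189, array([420.7, -45.7]), array([92.3, 57.8]), 32.6, np.float64(0.0121))
u2 (238, array([ 562.5, -357.4]), array([91.6, 57.1]), 21.6, np.float64(0.0123))
[[ 0.967  0.254 -0.   ]
 [ 0.254 -0.967  0.001]
 [-0.    -0.001 -1.   ]]
```

```bash
cat > go.py <<'E'
import sys
from h import *
from scipy.spatial.transform import Rotation as Ro
def go(x,y,z,yaw):
    """yaw = world angle (deg) of the tool's y axis; prints turn, then shift in cm in the turned tool frame (and the unturned one)"""
    o=arm.observe();p=o['position'];R=Ro.from_rotvec(o['ee_rot']).as_matrix()
    y0=np.degrees(np.arctan2(R[1,1],R[0,1])); d=(yaw-y0+180)%360-180
    a=np.radians(yaw); T=np.array([[-np.sin(a),np.cos(a),0],[np.cos(a),np.sin(a),0],[0,0,-1]]).T
    ty=np.array([np.cos(a),np.sin(a),0]);tz=np.array([0,0,-1.]);tx=np.cross(ty,tz)
    D=np.array([x,y,z])-p
    print('t',round(o['clock'],2),'pos',p.round(4),'yaw',y0.round(1),'tilt',np.degrees(np.arccos(-R[2,2])).round(2),'w',round(o['width'],3),'F',np.round(o['force'],1))
    print('wz units %.2f'%(-d/6),'| turned cm: tx %.2f ty %.2f tz %.2f'%tuple(100*np.array([D@tx,D@ty,D@tz])),'| now-frame',(100*R.T@D).round(2))
if __name__=='__main__': go(*map(float,sys.argv[1:5]))
E
python3 go.py .627 -.0565 .285 -93
```

```text
t 0.15 pos [ 0.1586 -0.6042  0.2269] yaw -75.3 tilt 0.07 w 0.998 F [ 0.1 -0.7  0.7]
wz units 2.95 | turned cm: tx 43.91 ty -57.14 tz -5.81 | now-frame [ 59.21 -41.09  -5.77]
```

step_arm(plan=[{"wz": 0.74, "hand": 1, "tz": -1}, {"wz": 0.74, "tz": -1}, {"wz": 0.74, "tz": -1}, {"wz": 0.73, "tz": -1}, {"tx": 2.2, "ty": -2.86, "tz": -0.3}, {"tx": 2.2, "ty": -2.86, "tz": -0.3}, {"tx": 2.2, "ty": -2.86, "tz": -0.3}, {"tx": 2.2, "ty": -2.86, "tz": -0.3}, {"tx": 2.2, "ty": -2.86, "tz": -0.3}, {"tx": 2.2, "ty": -2.86, "tz": -0.3}], force=20)

```text
invalid input at $.plan[0]: expected keys wx, wy, wz, tx, ty, tz, hand
```

step_arm(plan=[{"tx": 2.2, "ty": -2.86}, {"tx": 2.2, "ty": -2.86}, {"tx": 2.2, "ty": -2.86}, {"tx": 2.2, "ty": -2.86}, {"tx": 2.2, "ty": -2.86}, {"tx": 2.2, "ty": -2.86}, {"tx": 2.2, "ty": -2.86}, {"tx": 2.2, "ty": -2.86}, {"tx": 2.2, "ty": -2.86}, {"tx": 2.2, "ty": -2.86}])

```text
invalid input at $.plan[0]: expected keys wx, wy, wz, tx, ty, tz, hand
```

```bash
python3 go.py .627 -.0565 .285 -93
```

```text
t 0.15 pos [ 0.1586 -0.6042  0.2269] yaw -75.3 tilt 0.07 w 0.998 F [ 0.1 -0.7  0.7]
wz units 2.95 | turned cm: tx 43.91 ty -57.14 tz -5.81 | now-frame [ 59.21 -41.09  -5.77]
```

All keys are required in each row.

step_arm(plan=[{"wx": 0, "wy": 0, "wz": 0.74, "tx": 0, "ty": 0, "tz": -1, "hand": 1}, {"wx": 0, "wy": 0, "wz": 0.74, "tx": 0, "ty": 0, "tz": -1, "hand": 1}, {"wx": 0, "wy": 0, "wz": 0.74, "tx": 0, "ty": 0, "tz": -1, "hand": 1}, {"wx": 0, "wy": 0, "wz": 0.73, "tx": 0, "ty": 0, "tz": -1, "hand": 1}, {"wx": 0, "wy": 0, "wz": 0, "tx": 2.2, "ty": -2.86, "tz": -0.3, "hand": 1}, {"wx": 0, "wy": 0, "wz": 0, "tx": 2.2, "ty": -2.86, "tz": -0.3, "hand": 1}, {"wx": 0, "wy": 0, "wz": 0, "tx": 2.2, "ty": -2.86, "tz": -0.3, "hand": 1}, {"wx": 0, "wy": 0, "wz": 0, "tx": 2.2, "ty": -2.86, "tz": -0.3, "hand": 1}, {"wx": 0, "wy": 0, "wz": 0, "tx": 2.2, "ty": -2.86, "tz": -0.3, "hand": 1}, {"wx": 0, "wy": 0, "wz": 0, "tx": 2.2, "ty": -2.86, "tz": -0.3, "hand": 1}], force=20)

```text
clock: 0.98
position: [0.3002, -0.4384, 0.2854]
ee_rot: [-3.14, 0.082, 0.0]
force: [0.3, -0.3, 0.5]
width: 1.0
```

step_arm(plan=[{"wx": 0, "wy": 0, "wz": 0, "tx": 2.2, "ty": -2.86, "tz": 0, "hand": 1}, {"wx": 0, "wy": 0, "wz": 0, "tx": 2.2, "ty": -2.86, "tz": 0, "hand": 1}, {"wx": 0, "wy": 0, "wz": 0, "tx": 2.2, "ty": -2.86, "tz": 0, "hand": 1}, {"wx": 0, "wy": 0, "wz": 0, "tx": 2.2, "ty": -2.86, "tz": 0, "hand": 1}, {"wx": 0, "wy": 0, "wz": 0, "tx": 2.2, "ty": -2.86, "tz": 0, "hand": 1}, {"wx": 0, "wy": 0, "wz": 0, "tx": 2.2, "ty": -2.86, "tz": 0, "hand": 1}, {"wx": 0, "wy": 0, "wz": 0, "tx": 2.2, "ty": -2.86, "tz": 0, "hand": 1}, {"wx": 0, "wy": 0, "wz": 0, "tx": 2.2, "ty": -2.86, "tz": 0, "hand": 1}, {"wx": 0, "wy": 0, "wz": 0, "tx": 2.2, "ty": -2.86, "tz": 0, "hand": 1}, {"wx": 0, "wy": 0, "wz": 0, "tx": 0, "ty": 0, "tz": 0, "hand": 0.6}])

```text
clock: 1.82
position: [0.5149, -0.1856, 0.2852]
ee_rot: [-3.137, 0.067, -0.003]
force: [-0.1, 0.3, -0.5]
width: 0.968
```

```bash
python3 go.py .627 -.0565 .285 -93
```

```text
t 1.82 pos [ 0.5149 -0.1856  0.2852] yaw -92.4 tilt 0.25 w 0.968 F [-0.1  0.3 -0.5]
wz units 0.09 | turned cm: tx 10.52 ty -13.48 tz 0.02 | now-frame [ 10.65 -13.38   0.09]
```

step_arm(plan=[{"wx": 0, "wy": 0, "wz": 0.09, "tx": 2.1, "ty": -2.7, "tz": 0, "hand": 0.6}, {"wx": 0, "wy": 0, "wz": 0, "tx": 2.1, "ty": -2.7, "tz": 0, "hand": 0.6}, {"wx": 0, "wy": 0, "wz": 0, "tx": 2.1, "ty": -2.7, "tz": 0, "hand": 0.6}, {"wx": 0, "wy": 0, "wz": 0, "tx": 2.1, "ty": -2.7, "tz": 0, "hand": 0.6}, {"wx": 0, "wy": 0, "wz": 0, "tx": 2.1, "ty": -2.7, "tz": 0, "hand": 0.6}, {"wx": 0, "wy": 0, "wz": 0, "tx": 0, "ty": 0, "tz": 1.5, "hand": 0.6}, {"wx": 0, "wy": 0, "wz": 0, "tx": 0, "ty": 0, "tz": 1.5, "hand": 0.6}, {"wx": 0, "wy": 0, "wz": 0, "tx": 0, "ty": 0, "tz": 1.0, "hand": 0.6}, {"wx": 0, "wy": 0, "wz": 0, "tx": 0, "ty": 0, "tz": 0, "hand": 0.6}, {"wx": 0, "wy": 0, "wz": 0, "tx": 0, "ty": 0, "tz": 0, "hand": 0.6}])

```text
clock: 2.65
position: [0.623, -0.0655, 0.245]
ee_rot: [3.14, -0.098, -0.002]
force: [-0.1, -0.1, 0.4]
width: 0.598
```

```bash
python3 go.py .627 -.0565 .184 -93; python3 -c "
from h import *
grab('wrist','w1',1.2)"
```

```text
t 2.65 pos [ 0.623  -0.0655  0.245 ] yaw -93.6 tilt 0.08 w 0.598 F [-0.1 -0.1  0.4]
wz units -0.10 | turned cm: tx 0.36 ty -0.92 tz 6.10 | now-frame [ 0.36 -0.92  6.1 ]
```

View pics/w1.png

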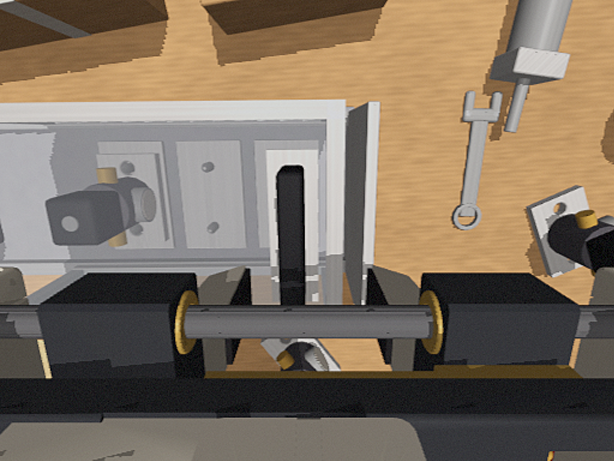

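The fin at (290,240) lies between the fingers, a little left of centre. I correct by 9 mm and descend.

step_arm(plan=[{"wx": 0, "wy": 0, "wz": -0.1, "tx": 0.36, "ty": -0.92, "tz": 0, "hand": 0.6}, {"wx": 0, "wy": 0, "wz": 0, "tx": 0, "ty": 0, "tz": 1.5, "hand": 0.6}, {"wx": 0, "wy": 0, "wz": 0, "tx": 0, "ty": 0, "tz": 1.5, "hand": 0.6}, {"wx": 0, "wy": 0, "wz": 0, "tx": 0, "ty": 0, "tz": 1.5, "hand": 0.6}, {"wx": 0, "wy": 0, "wz": 0, "tx": 0, "ty": 0, "tz": 1.5, "hand": 0.6}, {"wx": 0, "wy": 0, "wz": 0, "tx": 0, "ty": 0, "tz": 0, "hand": 0.1}, {"wx": 0, "wy": 0, "wz": 0, "tx": 0, "ty": 0, "tz": 0, "hand": 0}, {"wx": 0, "wy": 0, "wz": 0, "tx": 0, "ty": 0, "tz": 0, "hand": 0}, {"wx": 0, "wy": 0, "wz": 0, "tx": 0, "ty": 0, "tz": 0, "hand": 0}, {"wx": 0, "wy": 0, "wz": 0, "tx": 0, "ty": 0, "tz": 0, "hand": 0}])

```text
clock: 3.53
position: [0.6284, -0.0558, 0.1867]
ee_rot: [3.141, -0.08, 0.003]
force: [0.3, 0.1, -0.2]
width: 0.291
```

```bash
python3 go.py .641 .210 .184 -93
```

```text
t 3.53 pos [ 0.6284 -0.0558  0.1867] yaw -92.9 tilt 0.11 w 0.291 F [ 0.3  0.1 -0.2]
wz units 0.01 | turned cm: tx -0.13 ty -26.61 tz 0.27 | now-frame [ -0.1  -26.61   0.27]
```

step_arm(plan=[{"wx": 0, "wy": 0, "wz": 0, "tx": 0, "ty": 0, "tz": 0, "hand": 0}, {"wx": 0, "wy": 0, "wz": 0, "tx": 0, "ty": 0, "tz": 0, "hand": 0}, {"wx": 0, "wy": 0, "wz": 0, "tx": 0, "ty": 0, "tz": 0, "hand": 0}, {"wx": 0, "wy": 0, "wz": 0, "tx": 0, "ty": -1, "tz": 0, "hand": 0}, {"wx": 0, "wy": 0, "wz": 0, "tx": 0, "ty": -2, "tz": 0, "hand": 0}, {"wx": 0, "wy": 0, "wz": 0, "tx": 0, "ty": -2, "tz": 0, "hand": 0}, {"wx": 0, "wy": 0, "wz": 0, "tx": 0, "ty": -2, "tz": 0, "hand": 0}, {"wx": 0, "wy": 0, "wz": 0, "tx": 0, "ty": -2, "tz": 0, "hand": 0}, {"wx": 0, "wy": 0, "wz": 0, "tx": 0, "ty": -2, "tz": 0, "hand": 0}, {"wx": 0, "wy": 0, "wz": 0, "tx": 0, "ty": -2, "tz": 0, "hand": 0}])

```text
clock: 4.37
position: [0.6348, 0.0732, 0.1861]
ee_rot: [3.139, -0.083, 0.002]
force: [0.0, -3.9, 4.6]
width: 0.173
```

```bash
python3 go.py .641 .210 .184 -93
```

```text
t 4.37 pos [0.6348 0.0732 0.1861] yaw -93.0 tilt 0.13 w 0.173 F [ 0.  -3.9  4.6]
wz units -0.00 | turned cm: tx -0.10 ty -13.69 tz 0.21 | now-frame [ -0.11 -13.69   0.18]
```

step_arm(plan=[{"wx": 0, "wy": 0, "wz": 0, "tx": 0, "ty": -2, "tz": 0, "hand": 0}, {"wx": 0, "wy": 0, "wz": 0, "tx": 0, "ty": -2, "tz": 0, "hand": 0}, {"wx": 0, "wy": 0, "wz": 0, "tx": 0, "ty": -2, "tz": 0, "hand": 0}, {"wx": 0, "wy": 0, "wz": 0, "tx": 0, "ty": -2, "tz": 0, "hand": 0}, {"wx": 0, "wy": 0, "wz": 0, "tx": 0, "ty": -2, "tz": 0, "hand": 0}, {"wx": 0, "wy": 0, "wz": 0, "tx": 0, "ty": -1.5, "tz": 0, "hand": 0}, {"wx": 0, "wy": 0, "wz": 0, "tx": 0, "ty": -1, "tz": 0, "hand": 0}, {"wx": 0, "wy": 0, "wz": 0, "tx": 0, "ty": -0.5, "tz": 0, "hand": 0}, {"wx": 0, "wy": 0, "wz": 0, "tx": 0, "ty": 0, "tz": 0, "hand": 0}, {"wx": 0, "wy": 0, "wz": 0, "tx": 0, "ty": 0, "tz": 0, "hand": 0}])

```text
clock: 5.2
position: [0.6416, 0.2014, 0.1861]
ee_rot: [3.137, -0.083, 0.001]
force: [-0.3, -5.8, 8.6]
width: 0.171
```

```bash
python3 go.py .641 .210 .184 -93;python3 -c "
from h import *
grab('top','t1');grab('side','s1')"
```

```text
t 5.2 pos [0.6416 0.2014 0.1861] yaw -93.0 tilt 0.18 w 0.171 F [-0.3 -5.8  8.6]
wz units -0.01 | turned cm: tx -0.10 ty -0.86 tz 0.21 | now-frame [-0.1  -0.86  0.2 ]
```

View pics/s1.png

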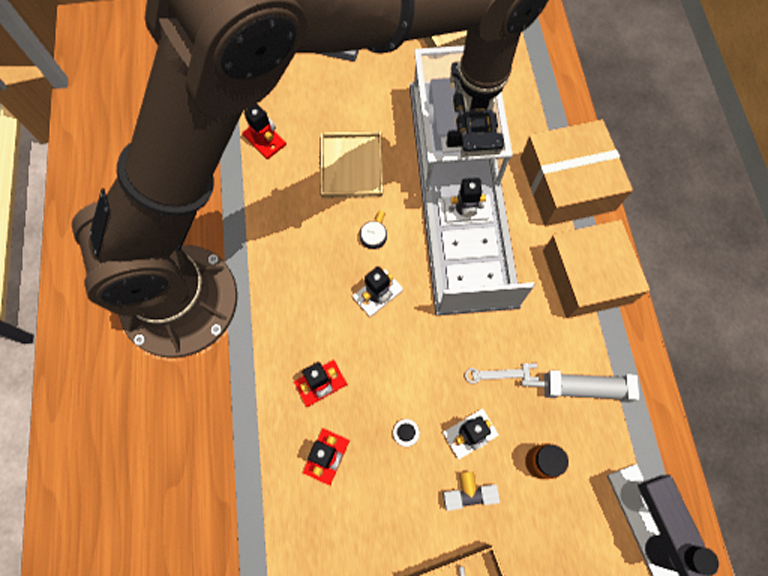

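The guard is about 257 mm open. The side view shows the tested unit at (468,197) and peg pairs near (455,243)/(486,241) and (461,278)/(490,276). I push it to the stop, release and lift.

step_arm(plan=[{"wx": 0, "wy": 0, "wz": 0, "tx": 0, "ty": -0.4, "tz": 0, "hand": 0}, {"wx": 0, "wy": 0, "wz": 0, "tx": 0, "ty": -0.4, "tz": 0, "hand": 0}, {"wx": 0, "wy": 0, "wz": 0, "tx": 0, "ty": -0.2, "tz": 0, "hand": 0}, {"wx": 0, "wy": 0, "wz": 0, "tx": 0, "ty": 0, "tz": 0, "hand": 0}, {"wx": 0, "wy": 0, "wz": 0, "tx": 0, "ty": 0, "tz": 0, "hand": 0.5}, {"wx": 0, "wy": 0, "wz": 0, "tx": 0, "ty": 0, "tz": 0, "hand": 0.5}, {"wx": 0, "wy": 0, "wz": 0, "tx": 0, "ty": 0, "tz": 0, "hand": 0.5}, {"wx": 0, "wy": 0, "wz": 0, "tx": 0, "ty": 0, "tz": -1.0, "hand": 0.5}, {"wx": 0, "wy": 0, "wz": 0, "tx": 0, "ty": 0, "tz": -2, "hand": 0.5}, {"wx": 0, "wy": 0, "wz": 0, "tx": 0, "ty": 0, "tz": -2, "hand": 0.5}])

```text
clock: 6.13
position: [0.6406, 0.2143, 0.2355]
ee_rot: [-3.141, 0.079, 0.004]
force: [0.7, -0.1, 0.8]
width: 0.497
```

```bash
cat > blobs.py <<'E'
from h import *
E
python3 - <<'E'
from m import *
from m2 import box,white
im,d,c=load('s1')
print('fov nest z'); 
for tag in('s1','t1'):
    im,d,c=load(tag);P=cloud(d,c);hsv=cv2.cvtColor(im,cv2.COLOR_RGB2HSV)
    # pegs: points with z .036-.05 in nest region
    m=(P[...,2]>.033)&(P[...,2]<.052)&(P[...,0]>.57)&(P[...,0]<.70)&(P[...,1]>-.10)&(P[...,1]<.15)
    n,l,s,ce=cv2.connectedComponentsWithStats(m.astype(np.uint8),connectivity=8)
    for i in range(1,n):
        if s[i,4]>=3:
            q=P[l==i]; print(tag,s[i,4],'px',ce[i].round(1),'xyz',q.mean(0).round(4),'maxz',q[:,2].max().round(4))
    # tested head / foot
    for nm,lo,hi in(('head',.128,.145),('foot',.033,.042)):
        print(nm,box(tag,(.56,.05,lo),(.70,.17,hi)))
    print('wall top',box(tag,(.5,-.16,.14),(.8,-.08,.165)))
im,d,c=load('s1')
cv2.imwrite('pics/c2.png',cv2.resize(cv2.cvtColor(im[80:220,260:370],cv2.COLOR_RGB2BGR),None,fx=5,fy=4.2857,interpolation=cv2.INTER_NEAREST)[:600])
E
python3 go.py .641 .210 .184 -93
```

```text
fov nest z
s1 224 px [309.  140.4] xyz [0.6303 0.1051 0.0382] maxz 0.0516
s1 3 px [303. 130.] xyz [0.6175 0.1452 0.0378] maxz 0.0423
s1 7 px [323.  159.3] xyz [0.6625 0.032  0.0403] maxz 0.0461
s1 9 px [303.7 160.9] xyz [0.6004 0.0357 0.0382] maxz 0.0453
s1 10 px [326.8 182.5] xyz [ 0.6592 -0.0476  0.0407] maxz 0.0461
s1 8 px [306.6 184. ] xyz [ 0.5959 -0.0432  0.0387] maxz 0.0432
head (146, array([605.1, 127.2]), array([ 46.2, 109.3]), 67.1, np.float64(0.135))
foot (225, array([621.7, 116.6]), array([ 98.9, 123.1]), 89.7, np.float64(0.037))
wall top (255, array([ 624.8, -110.7]), array([  9.9, 169.4]), 87.1, np.float64(0.1535))
t1 40 px [210.2 119.8] xyz [0.6733 0.0929 0.0381] maxz 0.0461
t1 6 px [229.  122.8] xyz [0.6651 0.0343 0.0376] maxz 0.0419
t1 9 px [255.  124.9] xyz [ 0.6595 -0.0463  0.0403] maxz 0.0455
t1 3 px [212. 131.] xyz [0.6363 0.0854 0.0429] maxz 0.0474
t1 82 px [207.4 140.5] xyz [0.6072 0.0991 0.0376] maxz 0.0509
t1 7 px [228. 143.] xyz [0.6004 0.0353 0.0391] maxz 0.0434
t1 11 px [253.6 144.5] xyz [ 0.5974 -0.0436  0.0386] maxz 0.0423
head (67, array([639.4, 102.3]), array([41.8, 20.4]), 18.6, np.float64(0.1342))
foot (123, array([627.4,  85. ]), array([138.3,  63.1]), 10.6, np.float64(0.0365))
wall top (167, array([ 625.5, -110.2]), array([  8. , 168.5]), 86.9, np.float64(0.1539))
t 6.13 pos [0.6406 0.2143 0.2355] yaw -92.9 tilt 0.14 w 0.497 F [ 0.7 -0.1  0.8]
wz units 0.02 | turned cm: tx 0.07 ty 0.42 tz 5.15 | now-frame [0.08 0.42 5.15]
```

View pics/c2.png

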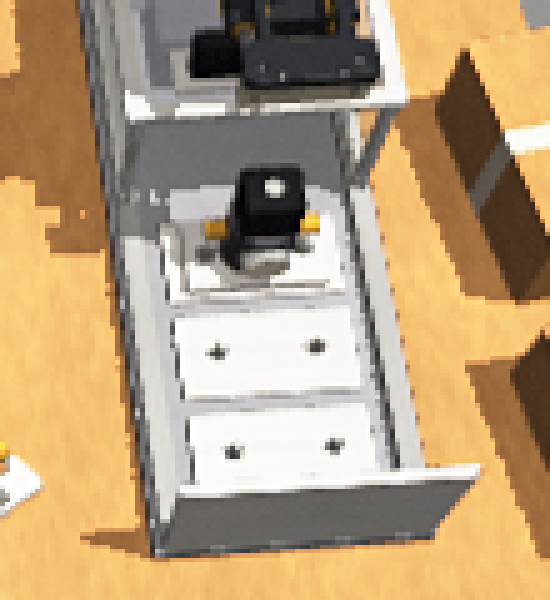

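Nest centres from both views agree with the wall and fin geometry to about 1 mm. The tested unit's nest is at (0.637,0.115), the middle one at (0.6325,0.035) and the wall one at (0.6285,-0.0445). I turn the jaws along cell x.

step_arm(plan=[{"wx": 0, "wy": 0, "wz": -1, "tx": 0, "ty": 0, "tz": -1.5, "hand": 0.65}, {"wx": 0, "wy": 0, "wz": -1, "tx": 0, "ty": 0, "tz": -1.5, "hand": 0.65}, {"wx": 0, "wy": 0, "wz": -1, "tx": 0, "ty": 0, "tz": 0, "hand": 0.65}, {"wx": 0, "wy": 0, "wz": -1, "tx": 0, "ty": 0, "tz": 0, "hand": 0.65}, {"wx": 0, "wy": 0, "wz": -1, "tx": 0, "ty": 0, "tz": 0, "hand": 0.65}, {"wx": 0, "wy": 0, "wz": -1, "tx": 0, "ty": 0, "tz": 0, "hand": 0.65}, {"wx": 0, "wy": 0, "wz": -1, "tx": 0, "ty": 0, "tz": 0, "hand": 0.65}, {"wx": 0, "wy": 0, "wz": -1, "tx": 0, "ty": 0, "tz": 0, "hand": 0.65}, {"wx": 0, "wy": 0, "wz": -1, "tx": 0, "ty": 0, "tz": 0, "hand": 0.65}, {"wx": 0, "wy": 0, "wz": -1, "tx": 0, "ty": 0, "tz": 0, "hand": 0.65}])

```text
clock: 6.97
position: [0.6411, 0.2145, 0.2657]
ee_rot: [-2.755, -1.508, 0.0]
force: [-0.2, -0.3, 1.1]
width: 0.651
```

```bash
python3 go.py .637 .115 .19 -3; python3 -c "
from cell import arm;print(arm.observe()['joints'].round(2))"
```

```text
t 6.97 pos [0.6411 0.2145 0.2657] yaw -32.6 tilt 0.05 w 0.651 F [-0.2 -0.3  1.1]
wz units -4.93 | turned cm: tx -9.96 ty 0.11 tz 7.57 | now-frame [-8.61  5.02  7.57]
[-0.11  0.55 -0.49  1.34  0.25  1.31 -1.17]
```

step_arm(plan=[{"wx": 0, "wy": 0, "wz": -1, "tx": 0, "ty": 0, "tz": 0, "hand": 0.65}, {"wx": 0, "wy": 0, "wz": -1, "tx": 0, "ty": 0, "tz": 0, "hand": 0.65}, {"wx": 0, "wy": 0, "wz": -1, "tx": 0, "ty": 0, "tz": 0, "hand": 0.65}, {"wx": 0, "wy": 0, "wz": -1, "tx": 0, "ty": 0, "tz": 0, "hand": 0.65}, {"wx": 0, "wy": 0, "wz": -0.93, "tx": 0, "ty": 0, "tz": 0, "hand": 0.65}, {"wx": 0, "wy": 0, "wz": 0, "tx": -2.5, "ty": 0, "tz": 0, "hand": 0.65}, {"wx": 0, "wy": 0, "wz": 0, "tx": -2.5, "ty": 0, "tz": 0, "hand": 0.65}, {"wx": 0, "wy": 0, "wz": 0, "tx": -2.5, "ty": 0.1, "tz": 0, "hand": 0.65}, {"wx": 0, "wy": 0, "wz": 0, "tx": -2.5, "ty": 0, "tz": 0, "hand": 0.65}, {"wx": 0, "wy": 0, "wz": 0, "tx": 0, "ty": 0, "tz": 0, "hand": 0.65}])

```text
clock: 7.8
position: [0.6373, 0.1076, 0.2655]
ee_rot: [2.291, 2.146, -0.004]
force: [2.0, -0.1, 0.6]
width: 0.649
```

```bash
python3 go.py .637 .115 .122 -3;python3 -c "
from h import *
grab('wrist','w2',1.2)"
```

```text
t 7.8 pos [0.6373 0.1076 0.2655] yaw -3.7 tilt 0.2 w 0.649 F [ 2.  -0.1  0.6]
wz units -0.12 | turned cm: tx 0.74 ty -0.07 tz 14.35 | now-frame [ 0.78 -0.08 14.35]
```

View pics/w2.png

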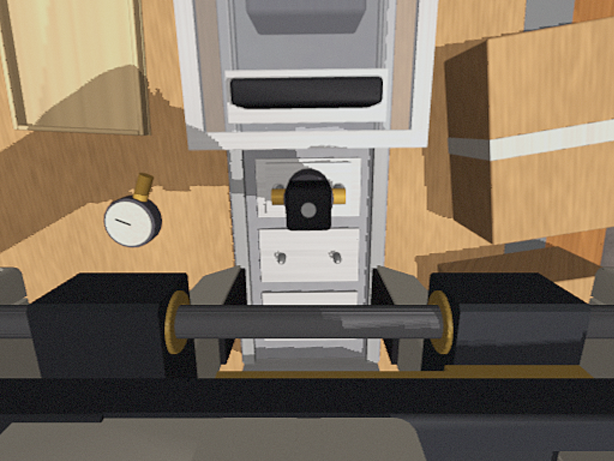

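Run:
```python
from m2 import *
print('head',box('w2',(.58,.06,.128),(.70,.17,.142)))
print('foot',box('w2',(.56,.04,.034),(.70,.17,.042)))
im,d,c=load('w2');P=cloud(d,c)
m=(P[...,2]>.033)&(P[...,2]<.052)&(P[...,0]>.57)&(P[...,0]<.70)&(P[...,1]>-.10)&(P[...,1]<.065)
n,l,s,ce=cv2.connectedComponentsWithStats(m.astype(np.uint8))
for i in range(1,n):
    if s[i,4]>=5:
        q=P[l==i]; t=q[q[:,2]>.043]; print(s[i,4],ce[i].round(1),q.mean(0).round(4),t.mean(0).round(4),len(t))
```

```text
head (1424, array([636.7, 116.2]), array([37.9, 37.7]), 86.8, np.float64(0.1357))
foot (1435, array([635.5,  91.9]), array([106.6,  92.1]), 87.0, np.float64(0.0379))
45 [234.  216.1] [0.6012 0.0395 0.0406] [0.6007 0.0386 0.0443] 11
43 [280.2 215.4] [0.6641 0.0364 0.0406] [0.6645 0.035  0.0447] 9
```

step_arm(plan=[{"wx": 0, "wy": 0, "wz": -0.1, "tx": 0.85, "ty": -0.07, "tz": 0, "hand": 0.65}, {"wx": 0, "wy": 0, "wz": 0, "tx": 0, "ty": 0, "tz": 2.3, "hand": 0.65}, {"wx": 0, "wy": 0, "wz": 0, "tx": 0, "ty": 0, "tz": 2.3, "hand": 0.65}, {"wx": 0, "wy": 0, "wz": 0, "tx": 0, "ty": 0, "tz": 2.3, "hand": 0.65}, {"wx": 0, "wy": 0, "wz": 0, "tx": 0, "ty": 0, "tz": 2.3, "hand": 0.65}, {"wx": 0, "wy": 0, "wz": 0, "tx": 0, "ty": 0, "tz": 2.3, "hand": 0.65}, {"wx": 0, "wy": 0, "wz": 0, "tx": 0, "ty": 0, "tz": 2.3, "hand": 0.65}, {"wx": 0, "wy": 0, "wz": 0, "tx": 0, "ty": 0, "tz": 0.3, "hand": 0.65}, {"wx": 0, "wy": 0, "wz": 0, "tx": 0, "ty": 0, "tz": 0, "hand": 0.65}, {"wx": 0, "wy": 0, "wz": 0, "tx": 0, "ty": 0, "tz": 0, "hand": 0.65}], force=35)

```text
clock: 8.68
position: [0.6368, 0.1243, 0.1256]
ee_rot: [-2.272, -2.169, -0.002]
force: [0.9, 0.0, -0.0]
width: 0.651
```

```bash
python3 go.py .637 .116 .124 -3
```

```text
t 8.68 pos [0.6368 0.1243 0.1256] yaw -2.6 tilt 0.08 w 0.651 F [ 0.9  0.  -0. ]
wz units 0.06 | turned cm: tx -0.83 ty 0.07 tz 0.16 | now-frame [-0.83  0.06  0.16]
```

step_arm(plan=[{"wx": 0, "wy": 0, "wz": 0.06, "tx": -0.83, "ty": 0.06, "tz": 0.16, "hand": 0.65}, {"wx": 0, "wy": 0, "wz": 0, "tx": 0, "ty": 0, "tz": 0, "hand": 0.65}, {"wx": 0, "wy": 0, "wz": 0, "tx": 0, "ty": 0, "tz": 0, "hand": 0.65}, {"wx": 0, "wy": 0, "wz": 0, "tx": 0, "ty": 0, "tz": 0, "hand": 0}, {"wx": 0, "wy": 0, "wz": 0, "tx": 0, "ty": 0, "tz": 0, "hand": 0}, {"wx": 0, "wy": 0, "wz": 0, "tx": 0, "ty": 0, "tz": 0, "hand": 0}, {"wx": 0, "wy": 0, "wz": 0, "tx": 0, "ty": 0, "tz": 0, "hand": 0}, {"wx": 0, "wy": 0, "wz": 0, "tx": 0, "ty": 0, "tz": 0, "hand": 0}, {"wx": 0, "wy": 0, "wz": 0, "tx": 0, "ty": 0, "tz": 0, "hand": 0}, {"wx": 0, "wy": 0, "wz": 0, "tx": 0, "ty": 0, "tz": 0, "hand": 0}])

```text
clock: 9.52
position: [0.637, 0.1142, 0.123]
ee_rot: [2.281, 2.16, 0.001]
force: [1.5, -0.6, 1.7]
width: 0.409
```

```bash
python3 go.py .637 .116 .18 -3
```

```text
t 9.52 pos [0.637  0.1142 0.123 ] yaw -3.1 tilt 0.04 w 0.409 F [ 1.5 -0.6  1.7]
wz units -0.02 | turned cm: tx 0.18 ty -0.01 tz -5.70 | now-frame [ 0.18 -0.01 -5.7 ]
```

step_arm(plan=[{"wx": 0, "wy": 0, "wz": 0, "tx": 0, "ty": 0, "tz": 0, "hand": 0}, {"wx": 0, "wy": 0, "wz": 0, "tx": 0, "ty": 0, "tz": -0.6, "hand": 0}, {"wx": 0, "wy": 0, "wz": 0, "tx": 0, "ty": 0, "tz": -0.8, "hand": 0}, {"wx": 0, "wy": 0, "wz": 0, "tx": 0, "ty": 0, "tz": -0.8, "hand": 0}, {"wx": 0, "wy": 0, "wz": 0, "tx": 0, "ty": 0, "tz": -0.8, "hand": 0}, {"wx": 0, "wy": 0, "wz": 0, "tx": 0, "ty": 0, "tz": -0.8, "hand": 0}, {"wx": 0, "wy": 0, "wz": 0, "tx": 0, "ty": 0, "tz": -0.8, "hand": 0}, {"wx": 0, "wy": 0, "wz": 0, "tx": 0, "ty": 0, "tz": -0.8, "hand": 0}, {"wx": 0, "wy": 0, "wz": 0, "tx": 0, "ty": 0, "tz": -0.6, "hand": 0}, {"wx": 0, "wy": 0, "wz": 0, "tx": 0, "ty": 0, "tz": 0, "hand": 0}])

```text
clock: 10.35
position: [0.6374, 0.1145, 0.1846]
ee_rot: [2.28, 2.159, 0.003]
force: [0.1, -0.2, -4.9]
width: 0.408
```

```bash
python3 go.py .402 .116 .18 -3;python3 -c "
from h import *
grab('wrist','w3',1.2)"
```

```text
t 10.35 pos [0.6374 0.1145 0.1846] yaw -3.1 tilt 0.14 w 0.408 F [ 0.1 -0.2 -4.9]
wz units -0.02 | turned cm: tx -1.08 ty -23.51 tz 0.46 | now-frame [ -1.13 -23.51   0.41]
```

View pics/w3.png

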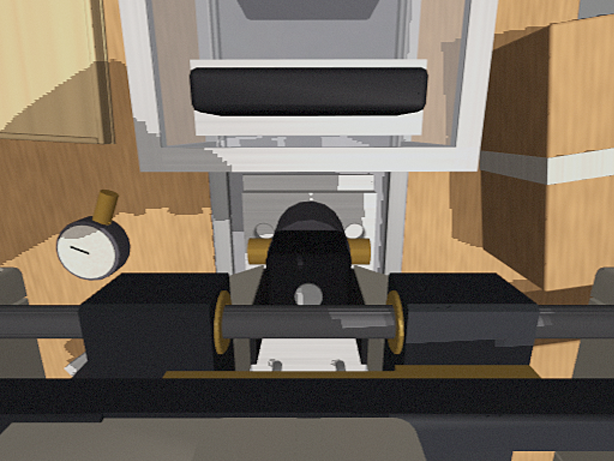

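The unit is held and lifted, with the wrist reading 4.9 N. I move it clear of the hood.

step_arm(plan=[{"wx": 0, "wy": 0, "wz": 0, "tx": 0, "ty": -1, "tz": 0, "hand": 0}, {"wx": 0, "wy": 0, "wz": 0, "tx": 0, "ty": -2.5, "tz": 0, "hand": 0}, {"wx": 0, "wy": 0, "wz": 0, "tx": 0, "ty": -2.5, "tz": 0, "hand": 0}, {"wx": 0, "wy": 0, "wz": 0, "tx": 0, "ty": -3, "tz": 0, "hand": 0}, {"wx": 0, "wy": 0, "wz": 0, "tx": 0, "ty": -3, "tz": 0, "hand": 0}, {"wx": 0, "wy": 0, "wz": 0, "tx": 0, "ty": -3, "tz": 0, "hand": 0}, {"wx": 0, "wy": 0, "wz": 0, "tx": 0, "ty": -3, "tz": 0, "hand": 0}, {"wx": 0, "wy": 0, "wz": 0, "tx": 0, "ty": -2.5, "tz": 0, "hand": 0}, {"wx": 0, "wy": 0, "wz": 0, "tx": 0, "ty": -2, "tz": 0, "hand": 0}, {"wx": 0, "wy": 0, "wz": 0, "tx": 0, "ty": -1, "tz": 0, "hand": 0}])

```text
clock: 11.23
position: [0.399, 0.1267, 0.1825]
ee_rot: [2.279, 2.162, -0.003]
force: [-0.7, 0.9, -4.5]
width: 0.41
```

```bash
python3 go.py .402 .270 .18 -3
```

```text
t 11.23 pos [0.399  0.1267 0.1825] yaw -3.0 tilt 0.12 w 0.41 F [-0.7  0.9 -4.5]
wz units -0.00 | turned cm: tx 14.33 ty -0.45 tz 0.25 | now-frame [14.33 -0.46  0.22]
```

step_arm(plan=[{"wx": 0, "wy": 0, "wz": 0, "tx": 1, "ty": 0, "tz": 0, "hand": 0}, {"wx": 0, "wy": 0, "wz": 0, "tx": 2, "ty": 0, "tz": 0, "hand": 0}, {"wx": 0, "wy": 0, "wz": 0, "tx": 2.5, "ty": 0, "tz": 0, "hand": 0}, {"wx": 0, "wy": 0, "wz": 0, "tx": 2.5, "ty": 0, "tz": 0, "hand": 0}, {"wx": 0, "wy": 0, "wz": 0, "tx": 2.5, "ty": 0, "tz": 0, "hand": 0}, {"wx": 0, "wy": 0, "wz": 0, "tx": 2.3, "ty": 0, "tz": 0, "hand": 0}, {"wx": 0, "wy": 0, "wz": 0, "tx": 1, "ty": 0, "tz": 0, "hand": 0}, {"wx": 0, "wy": 0, "wz": 0, "tx": 0.5, "ty": 0, "tz": 0, "hand": 0}, {"wx": 0, "wy": 0, "wz": 0, "tx": 0, "ty": 0, "tz": 0, "hand": 0}, {"wx": 0, "wy": 0, "wz": 0, "tx": 0, "ty": 0, "tz": 0, "hand": 0}])

```text
clock: 12.07
position: [0.4099, 0.2686, 0.1824]
ee_rot: [2.281, 2.159, -0.002]
force: [-1.2, -0.9, -3.9]
width: 0.41
```

```bash
python3 go.py .402 .270 .104 -3
```

```text
t 12.07 pos [0.4099 0.2686 0.1824] yaw -3.1 tilt 0.08 w 0.41 F [-1.2 -0.9 -3.9]
wz units -0.02 | turned cm: tx 0.10 ty -0.79 tz 7.84 | now-frame [ 0.11 -0.79  7.84]
```

step_arm(plan=[{"wx": 0, "wy": 0, "wz": 0, "tx": 0, "ty": -0.8, "tz": 0, "hand": 0}, {"wx": 0, "wy": 0, "wz": 0, "tx": 0, "ty": 0, "tz": 1.4, "hand": 0}, {"wx": 0, "wy": 0, "wz": 0, "tx": 0, "ty": 0, "tz": 1.4, "hand": 0}, {"wx": 0, "wy": 0, "wz": 0, "tx": 0, "ty": 0, "tz": 1.4, "hand": 0}, {"wx": 0, "wy": 0, "wz": 0, "tx": 0, "ty": 0, "tz": 1.4, "hand": 0}, {"wx": 0, "wy": 0, "wz": 0, "tx": 0, "ty": 0, "tz": 1.0, "hand": 0}, {"wx": 0, "wy": 0, "wz": 0, "tx": 0, "ty": 0, "tz": 0.5, "hand": 0}, {"wx": 0, "wy": 0, "wz": 0, "tx": 0, "ty": 0, "tz": 0.3, "hand": 0}, {"wx": 0, "wy": 0, "wz": 0, "tx": 0, "ty": 0, "tz": 0.2, "hand": 0}, {"wx": 0, "wy": 0, "wz": 0, "tx": 0, "ty": 0, "tz": 0.2, "hand": 0}])

```text
clock: 12.9
position: [0.4021, 0.2702, 0.1052]
ee_rot: [2.281, 2.16, 0.001]
force: [0.6, 0.0, -4.9]
width: 0.411
```

```bash
python3 go.py .402 .270 .104 -3
```

```text
t 12.9 pos [0.4021 0.2702 0.1052] yaw -3.1 tilt 0.05 w 0.411 F [ 0.6  0.  -4.9]
wz units -0.02 | turned cm: tx -0.02 ty -0.00 tz 0.12 | now-frame [-0.02 -0.    0.12]
```

step_arm(plan=[{"wx": 0, "wy": 0, "wz": 0, "tx": 0, "ty": 0, "tz": 0.15, "hand": 0}, {"wx": 0, "wy": 0, "wz": 0, "tx": 0, "ty": 0, "tz": 0, "hand": 0}, {"wx": 0, "wy": 0, "wz": 0, "tx": 0, "ty": 0, "tz": 0, "hand": 0.5}, {"wx": 0, "wy": 0, "wz": 0, "tx": 0, "ty": 0, "tz": 0, "hand": 0.65}, {"wx": 0, "wy": 0, "wz": 0, "tx": 0, "ty": 0, "tz": 0, "hand": 0.65}, {"wx": 0, "wy": 0, "wz": 0, "tx": 0, "ty": 0, "tz": 0, "hand": 0.65}, {"wx": 0, "wy": 0, "wz": 0, "tx": 0, "ty": 0, "tz": -1.5, "hand": 0.65}, {"wx": 0, "wy": 0, "wz": 0, "tx": 0, "ty": 0, "tz": -3, "hand": 0.65}, {"wx": 0, "wy": 0, "wz": 0, "tx": 0, "ty": 0, "tz": -4, "hand": 0.65}, {"wx": 0, "wy": 0, "wz": 0, "tx": 0, "ty": 0, "tz": -4, "hand": 0.65}])

```text
clock: 13.73
position: [0.401, 0.2698, 0.2295]
ee_rot: [-2.279, -2.161, 0.003]
force: [1.7, 0.2, 0.7]
width: 0.651
```

```bash
python3 go.py .4215 -.045 .25 33;python3 -c "
from h import *
grab('wrist','w4',1.2)
from m2 import *
print(box('w4',(.35,.22,.10),(.45,.33,.13)))"
```

```text
t 13.73 pos [0.401  0.2698 0.2295] yaw -3.1 tilt 0.11 w 0.651 F [1.7 0.2 0.7]
wz units -6.01 | turned cm: tx -27.52 ty -15.42 tz -2.05 | now-frame [-31.33   3.73  -2.04]
(1594, array([401.5, 272.2]), array([37.5, 38. ]), 86.9, np.float64(0.1147))
```

View pics/w4.png

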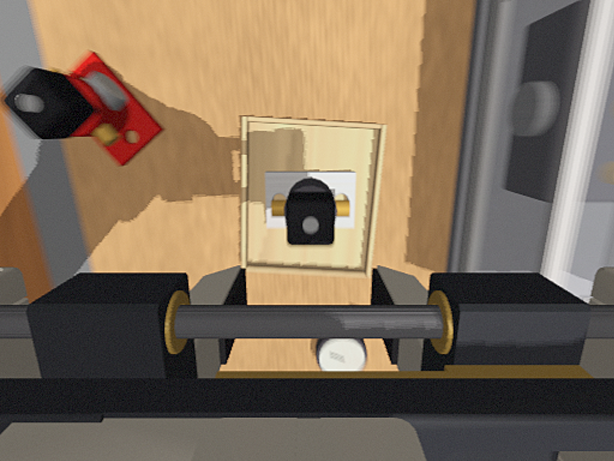

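The tested unit stands upright in the tray, with its head top at z=0.1147 and at (0.4015,0.272). Next is unit A at (0.4215,-0.045), after a fresh look.

step_arm(plan=[{"wx": 0, "wy": 0, "wz": -1, "tx": 0, "ty": 0, "tz": -0.5, "hand": 0.65}, {"wx": 0, "wy": 0, "wz": -1, "tx": 0, "ty": 0, "tz": -0.5, "hand": 0.65}, {"wx": 0, "wy": 0, "wz": -1, "tx": 0, "ty": 0, "tz": 0, "hand": 0.65}, {"wx": 0, "wy": 0, "wz": -1, "tx": 0, "ty": 0, "tz": 0, "hand": 0.65}, {"wx": 0, "wy": 0, "wz": -1, "tx": 0, "ty": 0, "tz": 0, "hand": 0.65}, {"wx": 0, "wy": 0, "wz": -1, "tx": 0, "ty": 0, "tz": 0, "hand": 0.65}, {"wx": 0, "wy": 0, "wz": 0, "tx": -2, "ty": -1.1, "tz": 0, "hand": 0.65}, {"wx": 0, "wy": 0, "wz": 0, "tx": -2.6, "ty": -1.5, "tz": 0, "hand": 0.65}, {"wx": 0, "wy": 0, "wz": 0, "tx": -2.6, "ty": -1.5, "tz": 0, "hand": 0.65}, {"wx": 0, "wy": 0, "wz": 0, "tx": -2.6, "ty": -1.5, "tz": 0, "hand": 0.65}])

```text
clock: 14.62
position: [0.4078, 0.1564, 0.2384]
ee_rot: [1.5, 2.76, 0.001]
force: [1.4, -0.8, -0.2]
width: 0.647
```

step_arm(plan=[{"wx": 0, "wy": 0, "wz": 0, "tx": -2.6, "ty": -1.5, "tz": 0, "hand": 0.65}, {"wx": 0, "wy": 0, "wz": 0, "tx": -2.6, "ty": -1.5, "tz": 0, "hand": 0.65}, {"wx": 0, "wy": 0, "wz": 0, "tx": -2.6, "ty": -1.5, "tz": 0, "hand": 0.65}, {"wx": 0, "wy": 0, "wz": 0, "tx": -2.6, "ty": -1.5, "tz": 0, "hand": 0.65}, {"wx": 0, "wy": 0, "wz": 0, "tx": -2.6, "ty": -1.5, "tz": 0, "hand": 0.65}, {"wx": 0, "wy": 0, "wz": 0, "tx": -2.0, "ty": -1.0, "tz": 0, "hand": 0.65}, {"wx": 0, "wy": 0, "wz": 0, "tx": -1, "ty": -0.5, "tz": 0, "hand": 0.65}, {"wx": 0, "wy": 0, "wz": 0, "tx": 0, "ty": 0, "tz": 0, "hand": 0.65}, {"wx": 0, "wy": 0, "wz": 0, "tx": 0, "ty": 0, "tz": 0, "hand": 0.65}, {"wx": 0, "wy": 0, "wz": 0, "tx": 0, "ty": 0, "tz": 0, "hand": 0.65}])

```text
clock: 15.45
position: [0.4193, -0.0247, 0.2385]
ee_rot: [1.5, 2.76, 0.001]
force: [0.2, 0.1, 0.0]
width: 0.653
```

```bash
python3 go.py .4215 -.045 .1 33;python3 -c "
from h import *
grab('wrist','w5',1.2);grab('top','t5')
from m2 import *
for t in('w5','t5'):
  print(box(t,(.36,-.11,.10),(.48,.02,.118)))
  print(box(t,(.35,-.12,.007),(.49,.03,.017),white))
print('tested',box('t5',(.34,.2,.105),(.47,.34,.125)))
print('u2',box('t5',(.50,-.42,.10),(.63,-.29,.125)),box('t5',(.49,-.43,.007),(.63,-.28,.017),white))
"
```

```text
t 15.45 pos [ 0.4193 -0.0247  0.2385] yaw 33.0 tilt 0.03 w 0.653 F [0.2 0.1 0. ]
wz units -0.01 | turned cm: tx -1.82 ty -0.92 tz 13.85 | now-frame [-1.82 -0.92 13.85]
(1352, array([420.1, -43.1]), array([37.4, 36.8]), 32.1, np.float64(0.1098))
(1246, array([420.5, -44.3]), array([91.7, 58.2]), 32.4, np.float64(0.0119))
0
0
tested (174, array([402.8, 271.4]), array([39.6, 37.9]), 85.4, np.float64(0.1142))
u2 (173, array([ 563.9, -356.5]), array([38.2, 38.8]), 21.5, np.float64(0.109)) (183, array([ 563.9, -356.7]), array([92.4, 57.1]), 22.1, np.float64(0.0114))
```

View pics/w5.png

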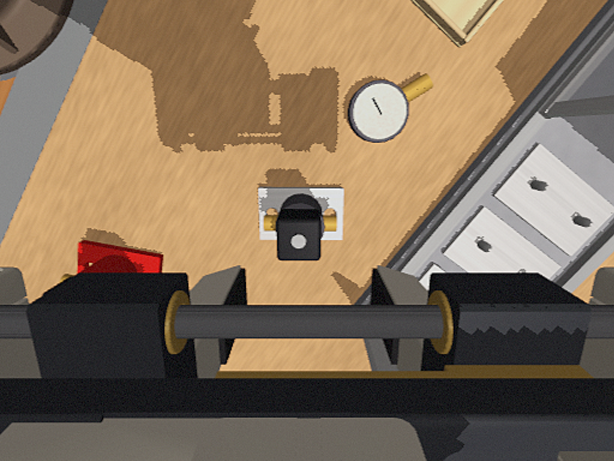

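View pics/t5.png

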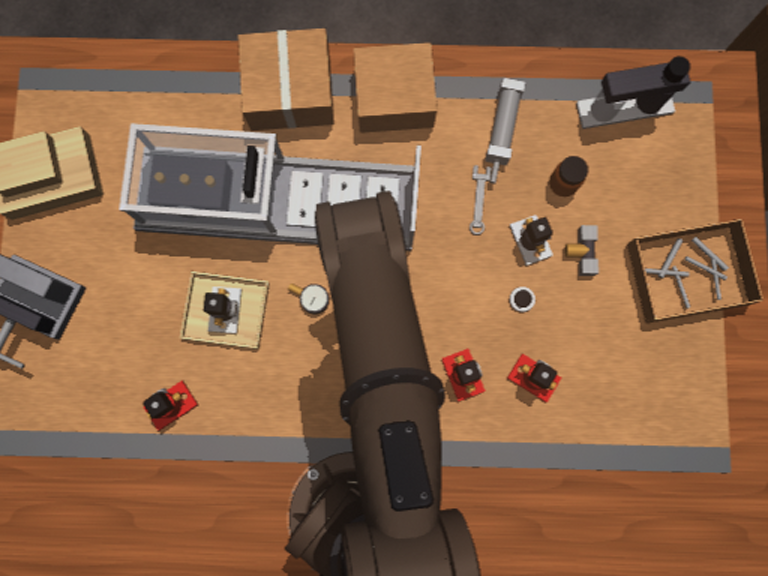

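Unit A is at wrist-view pixel (300,225) at (0.4207,-0.0443), angle 32.4°, and unit B and the tested unit have not moved. I descend on A.

step_arm(plan=[{"wx": 0, "wy": 0, "wz": 0.1, "tx": -1.72, "ty": -0.94, "tz": 0, "hand": 0.65}, {"wx": 0, "wy": 0, "wz": 0, "tx": 0, "ty": 0, "tz": 2.4, "hand": 0.65}, {"wx": 0, "wy": 0, "wz": 0, "tx": 0, "ty": 0, "tz": 2.4, "hand": 0.65}, {"wx": 0, "wy": 0, "wz": 0, "tx": 0, "ty": 0, "tz": 2.4, "hand": 0.65}, {"wx": 0, "wy": 0, "wz": 0, "tx": 0, "ty": 0, "tz": 2.4, "hand": 0.65}, {"wx": 0, "wy": 0, "wz": 0, "tx": 0, "ty": 0, "tz": 2.2, "hand": 0.65}, {"wx": 0, "wy": 0, "wz": 0, "tx": 0, "ty": 0, "tz": 1.7, "hand": 0.65}, {"wx": 0, "wy": 0, "wz": 0, "tx": 0, "ty": 0, "tz": 0.5, "hand": 0.65}, {"wx": 0, "wy": 0, "wz": 0, "tx": 0, "ty": 0, "tz": 0, "hand": 0.65}, {"wx": 0, "wy": 0, "wz": 0, "tx": 0, "ty": 0, "tz": 0, "hand": 0.65}])

```text
clock: 16.38
position: [0.4211, -0.0447, 0.0989]
ee_rot: [1.514, 2.752, 0.001]
force: [0.9, -0.5, 1.0]
width: 0.649
```

```bash
python3 go.py .4208 -.0445 .098 32.4
```

```text
t 16.38 pos [ 0.4211 -0.0447  0.0989] yaw 32.4 tilt 0.02 w 0.649 F [ 0.9 -0.5  1. ]
wz units -0.01 | turned cm: tx 0.04 ty -0.01 tz 0.09 | now-frame [ 0.04 -0.01  0.09]
```

step_arm(plan=[{"wx": 0, "wy": 0, "wz": 0, "tx": 0, "ty": 0, "tz": 0, "hand": 0}, {"wx": 0, "wy": 0, "wz": 0, "tx": 0, "ty": 0, "tz": 0, "hand": 0}, {"wx": 0, "wy": 0, "wz": 0, "tx": 0, "ty": 0, "tz": 0, "hand": 0}, {"wx": 0, "wy": 0, "wz": 0, "tx": 0, "ty": 0, "tz": 0, "hand": 0}, {"wx": 0, "wy": 0, "wz": 0, "tx": 0, "ty": 0, "tz": 0, "hand": 0}, {"wx": 0, "wy": 0, "wz": 0, "tx": 0, "ty": 0, "tz": 0, "hand": 0}, {"wx": 0, "wy": 0, "wz": 0, "tx": 0, "ty": 0, "tz": 0, "hand": 0}, {"wx": 0, "wy": 0, "wz": 0, "tx": 0, "ty": 0, "tz": 0, "hand": 0}, {"wx": 0, "wy": 0, "wz": 0, "tx": 0, "ty": 0, "tz": -0.5, "hand": 0}, {"wx": 0, "wy": 0, "wz": 0, "tx": 0, "ty": 0, "tz": -1.0, "hand": 0}])

```text
clock: 17.22
position: [0.4191, -0.0455, 0.1127]
ee_rot: [-1.514, -2.749, 0.002]
force: [0.9, -0.2, -4.2]
width: 0.41
```

step_arm(plan=[{"wx": 0, "wy": 0, "wz": 0, "tx": 0, "ty": 0, "tz": -1.5, "hand": 0}, {"wx": 0, "wy": 0, "wz": 0, "tx": 0, "ty": 0, "tz": -1.5, "hand": 0}, {"wx": 0, "wy": 0, "wz": 0, "tx": 0, "ty": 0, "tz": -1.5, "hand": 0}, {"wx": 0, "wy": 0, "wz": 0.7, "tx": 0, "ty": 0, "tz": -1, "hand": 0}, {"wx": 0, "wy": 0, "wz": 0.9, "tx": 0, "ty": 0, "tz": 0, "hand": 0}, {"wx": 0, "wy": 0, "wz": 0.9, "tx": 0, "ty": 0, "tz": 0, "hand": 0}, {"wx": 0, "wy": 0, "wz": 0.9, "tx": 0, "ty": 0, "tz": 0, "hand": 0}, {"wx": 0, "wy": 0, "wz": 0.9, "tx": 0, "ty": 0, "tz": 0, "hand": 0}, {"wx": 0, "wy": 0, "wz": 0.9, "tx": 0, "ty": 0, "tz": 0, "hand": 0}, {"wx": 0, "wy": 0, "wz": 0.7, "tx": 0, "ty": 0, "tz": 0, "hand": 0}])

```text
clock: 18.05
position: [0.4199, -0.0453, 0.1686]
ee_rot: [-2.286, -2.154, 0.001]
force: [0.4, -0.4, -4.0]
width: 0.407
```

```bash
python3 go.py .6285 -.0445 .17 -3
```

```text
t 18.05 pos [ 0.4199 -0.0453  0.1686] yaw -3.4 tilt 0.07 w 0.407 F [ 0.4 -0.4 -4. ]
wz units -0.07 | turned cm: tx 1.18 ty 20.83 tz -0.14 | now-frame [ 1.32 20.82 -0.16]
```

step_arm(plan=[{"wx": 0, "wy": 0, "wz": -0.07, "tx": 0.1, "ty": 1, "tz": 0, "hand": 0}, {"wx": 0, "wy": 0, "wz": 0, "tx": 0.1, "ty": 2, "tz": 0, "hand": 0}, {"wx": 0, "wy": 0, "wz": 0, "tx": 0.2, "ty": 3, "tz": 0, "hand": 0}, {"wx": 0, "wy": 0, "wz": 0, "tx": 0.2, "ty": 3, "tz": 0, "hand": 0}, {"wx": 0, "wy": 0, "wz": 0, "tx": 0.2, "ty": 3, "tz": 0, "hand": 0}, {"wx": 0, "wy": 0, "wz": 0, "tx": 0.2, "ty": 3, "tz": 0, "hand": 0}, {"wx": 0, "wy": 0, "wz": 0, "tx": 0.2, "ty": 3, "tz": 0, "hand": 0}, {"wx": 0, "wy": 0, "wz": 0, "tx": 0, "ty": 2, "tz": 0, "hand": 0}, {"wx": 0, "wy": 0, "wz": 0, "tx": 0, "ty": 0.8, "tz": 0, "hand": 0}, {"wx": 0, "wy": 0, "wz": 0, "tx": 0, "ty": 0, "tz": 0, "hand": 0}])

```text
clock: 18.88
position: [0.6305, -0.0432, 0.1677]
ee_rot: [-2.27, -2.17, -0.001]
force: [-0.4, 0.9, -4.0]
width: 0.412
```

```bash
python3 go.py .6285 -.0445 .17 -3
python3 -c "
from h import *
grab('wrist','w6',1.2);grab('side','s6')"
```

```text
t 18.88 pos [ 0.6305 -0.0432  0.1677] yaw -2.6 tilt 0.06 w 0.412 F [-0.4  0.9 -4. ]
wz units 0.07 | turned cm: tx -0.14 ty -0.19 tz -0.23 | now-frame [-0.13 -0.19 -0.23]
```

View pics/w6.png

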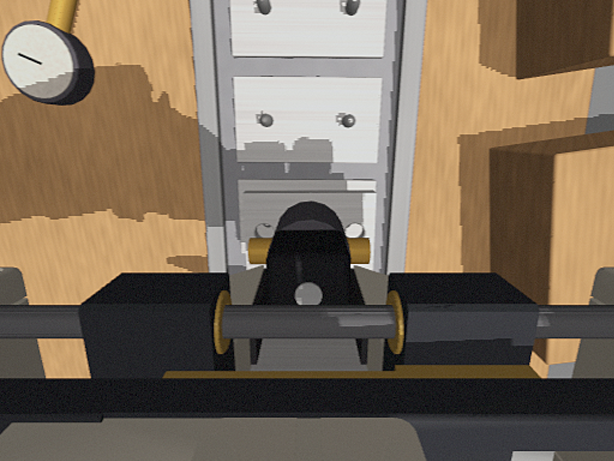

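View pics/s6.png

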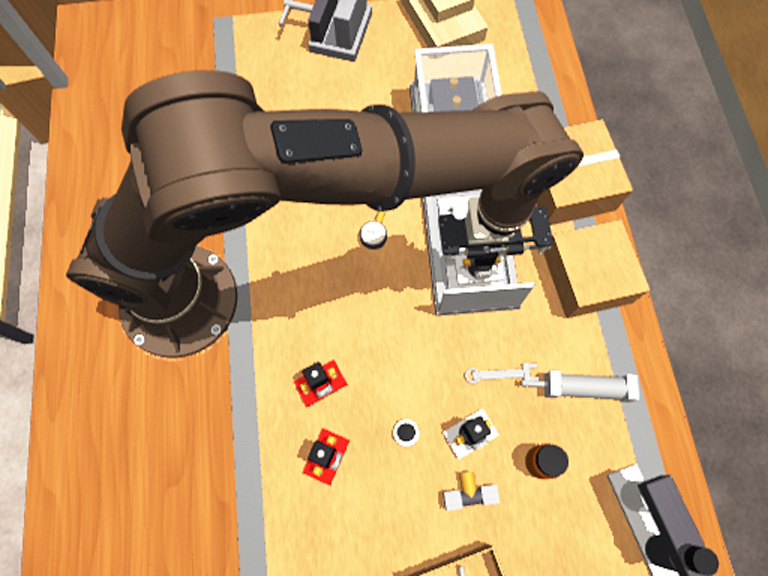

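The held unit is over the wall nest, and the other nests' pegs show at wrist pixels (265,120)/(348,120) and (264,5)/(351,5). I measure the peg line against the held foot in the same camera.

Run:
```python
from m2 import *
im,d,c=load('w6');P=cloud(d,c)
m=(P[...,2]>.034)&(P[...,2]<.052)&(P[...,0]>.58)&(P[...,0]<.69)&(P[...,1]>.015)&(P[...,1]<.16)
n,l,s,ce=cv2.connectedComponentsWithStats(m.astype(np.uint8))
for i in range(1,n):
    if s[i,4]>=5:
        q=P[l==i]; t=q[q[:,2]>.042]; 
        print(s[i,4],ce[i].round(1),q.mean(0).round(4),t.mean(0).round(4),((t.min(0)+t.max(0))/2).round(4),len(t))
print('head',box('w6',(.55,-.1,.165),(.70,.03,.19)))
print('foot',box('w6',(.55,-.1,.06),(.70,.03,.09)))
m=(P[...,0]>.56)&(P[...,0]<.70)&(P[...,1]>-.06)&(P[...,1]<.01)&(P[...,2]>.06)&(P[...,2]<.095)&(cv2.cvtColor(im,cv2.COLOR_RGB2HSV)[...,1]<50)
q=P[m];print(len(q),np.percentile(q,[1,50,99],axis=0).round(4))
for x in np.arange(.585,.68,.01):
    k=q[abs(q[:,0]-x)<.004]
    if len(k): print(round(x,3),k[:,1].max().round(4))
```

```text
93 [219.1   3.6] [0.6053 0.1149 0.0405] [0.6052 0.1155 0.0439] [0.6052 0.1156 0.0441] 25
101 [293.9   4.1] [0.6682 0.1117 0.0403] [0.6686 0.1124 0.0437] [0.6689 0.1121 0.0444] 31
93 [221.3  99.7] [0.6013 0.0376 0.0412] [0.6009 0.0377 0.0436] [0.6007 0.0378 0.0438] 37
87 [290.5 100.3] [0.6641 0.0343 0.0418] [0.6642 0.0341 0.0442] [0.6643 0.034  0.0449] 32
head (4418, array([630.1, -35.1]), array([25.6, 68.7]), 87.7, np.float64(0.1786))
foot (2912, array([630.3, -40.7]), array([56.6, 92.4]), 87.5, np.float64(0.0808))
2831 [[ 0.5848 -0.0516  0.0695]
 [ 0.6329 -0.0216  0.0808]
 [ 0.6761 -0.0114  0.0921]]
0.585 -0.0108
0.595 -0.0112
0.605 -0.0114
0.615 -0.0119
0.625 -0.0124
0.635 -0.0127
0.645 -0.0131
0.655 -0.0134
0.665 -0.0138
0.675 -0.0143
```

step_arm(plan=[{"wx": 0, "wy": 0, "wz": 0.07, "tx": -0.25, "ty": -0.18, "tz": 0, "hand": 0}, {"wx": 0, "wy": 0, "wz": 0, "tx": 0, "ty": 0, "tz": 0.7, "hand": 0}, {"wx": 0, "wy": 0, "wz": 0, "tx": 0, "ty": 0, "tz": 0.7, "hand": 0}, {"wx": 0, "wy": 0, "wz": 0, "tx": 0, "ty": 0, "tz": 0.5, "hand": 0}, {"wx": 0, "wy": 0, "wz": 0, "tx": 0, "ty": 0, "tz": 0, "hand": 0}, {"wx": 0, "wy": 0, "wz": 0, "tx": 0, "ty": 0, "tz": 0, "hand": 0}, {"wx": 0, "wy": 0, "wz": 0, "tx": 0, "ty": 0, "tz": 0, "hand": 0}, {"wx": 0, "wy": 0, "wz": 0, "tx": 0, "ty": 0, "tz": 0, "hand": 0}, {"wx": 0, "wy": 0, "wz": 0, "tx": 0, "ty": 0, "tz": 0, "hand": 0}, {"wx": 0, "wy": 0, "wz": 0, "tx": 0, "ty": 0, "tz": 0, "hand": 0}])

```text
clock: 19.82
position: [0.6273, -0.0457, 0.1496]
ee_rot: [2.281, 2.16, 0.0]
force: [-0.2, 0.6, -3.7]
width: 0.408
```

```bash
python3 go.py .6286 -.0457 .124 -3
```

```text
t 19.82 pos [ 0.6273 -0.0457  0.1496] yaw -3.1 tilt 0.03 w 0.408 F [-0.2  0.6 -3.7]
wz units -0.02 | turned cm: tx 0.00 ty 0.13 tz 2.56 | now-frame [0.   0.13 2.56]
```

step_arm(plan=[{"wx": 0, "wy": 0, "wz": 0, "tx": 0, "ty": 0.1, "tz": 0, "hand": 0}, {"wx": 0, "wy": 0, "wz": 0, "tx": 0, "ty": 0, "tz": 0.2, "hand": 0}, {"wx": 0, "wy": 0, "wz": 0, "tx": 0, "ty": 0, "tz": 0.2, "hand": 0}, {"wx": 0, "wy": 0, "wz": 0, "tx": 0, "ty": 0, "tz": 0.2, "hand": 0}, {"wx": 0, "wy": 0, "wz": 0, "tx": 0, "ty": 0, "tz": 0.2, "hand": 0}, {"wx": 0, "wy": 0, "wz": 0, "tx": 0, "ty": 0, "tz": 0.2, "hand": 0}, {"wx": 0, "wy": 0, "wz": 0, "tx": 0, "ty": 0, "tz": 0.2, "hand": 0}, {"wx": 0, "wy": 0, "wz": 0, "tx": 0, "ty": 0, "tz": 0.2, "hand": 0}, {"wx": 0, "wy": 0, "wz": 0, "tx": 0, "ty": 0, "tz": 0, "hand": 0}, {"wx": 0, "wy": 0, "wz": 0, "tx": 0, "ty": 0, "tz": 0, "hand": 0}])

```text
clock: 20.65
position: [0.628, -0.0457, 0.1352]
ee_rot: [-2.281, -2.16, 0.0]
force: [-0.4, -0.2, -3.3]
width: 0.41
```

```bash
python3 go.py .6286 -.0457 .124 -3
```

```text
t 20.65 pos [ 0.628  -0.0457  0.1352] yaw -3.1 tilt 0.02 w 0.41 F [-0.4 -0.2 -3.3]
wz units -0.02 | turned cm: tx 0.01 ty 0.06 tz 1.12 | now-frame [0.01 0.06 1.12]
```

No contact force with the foot at about 0.037, below the peg tops, so the pegs are in the holes. I continue down.

step_arm(plan=[{"wx": 0, "wy": 0, "wz": 0, "tx": 0, "ty": 0, "tz": 0.2, "hand": 0}, {"wx": 0, "wy": 0, "wz": 0, "tx": 0, "ty": 0, "tz": 0.2, "hand": 0}, {"wx": 0, "wy": 0, "wz": 0, "tx": 0, "ty": 0, "tz": 0.2, "hand": 0}, {"wx": 0, "wy": 0, "wz": 0, "tx": 0, "ty": 0, "tz": 0.2, "hand": 0}, {"wx": 0, "wy": 0, "wz": 0, "tx": 0, "ty": 0, "tz": 0.2, "hand": 0}, {"wx": 0, "wy": 0, "wz": 0, "tx": 0, "ty": 0, "tz": 0.1, "hand": 0}, {"wx": 0, "wy": 0, "wz": 0, "tx": 0, "ty": 0, "tz": 0, "hand": 0}, {"wx": 0, "wy": 0, "wz": 0, "tx": 0, "ty": 0, "tz": 0, "hand": 0}, {"wx": 0, "wy": 0, "wz": 0, "tx": 0, "ty": 0, "tz": 0, "hand": 0}, {"wx": 0, "wy": 0, "wz": 0, "tx": 0, "ty": 0, "tz": 0, "hand": 0}])

```text
clock: 21.48
position: [0.6284, -0.0457, 0.1248]
ee_rot: [2.281, 2.16, 0.001]
force: [-1.2, -0.9, 5.3]
width: 0.407
```

```bash
python3 go.py .6286 -.0457 .124 -3
```

```text
t 21.48 pos [ 0.6284 -0.0457  0.1248] yaw -3.1 tilt 0.04 w 0.407 F [-1.2 -0.9  5.3]
wz units -0.02 | turned cm: tx 0.00 ty 0.02 tz 0.08 | now-frame [0.   0.02 0.08]
```

step_arm(plan=[{"wx": 0, "wy": 0, "wz": 0, "tx": 0, "ty": 0, "tz": 0, "hand": 0.5}, {"wx": 0, "wy": 0, "wz": 0, "tx": 0, "ty": 0, "tz": 0, "hand": 0.65}, {"wx": 0, "wy": 0, "wz": 0, "tx": 0, "ty": 0, "tz": 0, "hand": 0.65}, {"wx": 0, "wy": 0, "wz": 0, "tx": 0, "ty": 0, "tz": 0, "hand": 0.65}, {"wx": 0, "wy": 0, "wz": 0, "tx": 0, "ty": 0, "tz": 0, "hand": 0.65}, {"wx": 0, "wy": 0, "wz": 0, "tx": 0, "ty": 0, "tz": -1.5, "hand": 0.65}, {"wx": 0, "wy": 0, "wz": 0, "tx": 0, "ty": 0, "tz": -3, "hand": 0.65}, {"wx": 0, "wy": 0, "wz": 0, "tx": 0, "ty": 0, "tz": -4, "hand": 0.65}, {"wx": 0, "wy": 0, "wz": 0, "tx": 0, "ty": 0, "tz": -4, "hand": 0.65}, {"wx": 0, "wy": 0, "wz": 0, "tx": 0, "ty": 0, "tz": 0, "hand": 0.65}])

```text
clock: 22.32
position: [0.6317, -0.0447, 0.2577]
ee_rot: [2.275, 2.155, 0.014]
force: [1.1, -0.1, 1.4]
width: 0.65
```

```bash
python3 go.py .563 -.3565 .25 22;python3 -c "
from h import *
grab('wrist','w7',1.2);grab('top','t7');grab('side','s7')
from m2 import *
print(box('w7',(.56,-.12,.128),(.70,.03,.142)),box('w7',(.56,-.12,.032),(.70,.03,.043)))
for t in ('t7','s7'):
 print('tested',box(t,(.34,.2,.105),(.47,.34,.125)))
 print('u2',box(t,(.50,-.42,.10),(.63,-.29,.125)),box(t,(.49,-.43,.007),(.63,-.28,.017),white))
"
```

```text
t 22.32 pos [ 0.6317 -0.0447  0.2577] yaw -3.1 tilt 0.68 w 0.65 F [ 1.1 -0.1  1.4]
wz units -4.18 | turned cm: tx -26.34 ty -18.05 tz 0.77 | now-frame [-31.51  -5.18   0.68]
(2101, array([631.3, -66.1]), array([ 81.6, 107.1]), 87.0, np.float64(0.1357)) (1823, array([630.1, -40.1]), array([139.5, 139.7]), 0.2, np.float64(0.0379))
tested (177, array([402.6, 270.6]), array([38.6, 37.7]), 88.8, np.float64(0.1136))
u2 (172, array([ 563.6, -356.6]), array([38.7, 39.5]), 22.3, np.float64(0.1088)) (192, array([ 564., -356.]), array([92.7, 58. ]), 21.9, np.float64(0.0115))
tested 0
u2 (203, array([ 562.9, -356.9]), array([39.1, 37.5]), 21.9, np.float64(0.11)) (242, array([ 562.9, -357.3]), array([92.2, 57.1]), 21.6, np.float64(0.012))
```

View pics/w7.png

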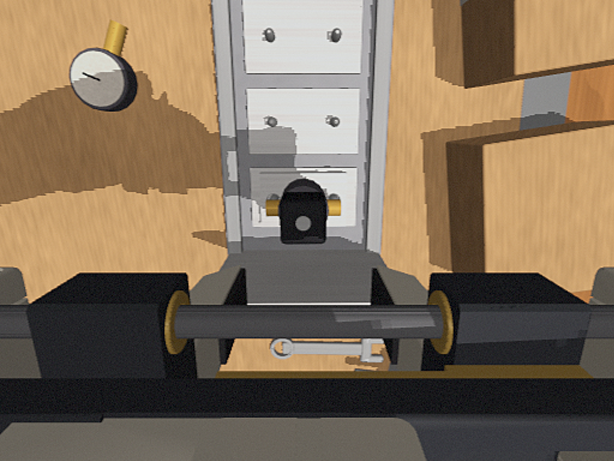

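Unit A is seated, with its head top at 0.1357 where 0.136 is expected. Unit B is unmoved at (0.5635,-0.3567), angle 22°, so I go to it.

step_arm(plan=[{"wx": 0, "wy": 0, "wz": -1, "tx": 0, "ty": 0, "tz": 0, "hand": 0.65}, {"wx": 0, "wy": 0, "wz": -1, "tx": 0, "ty": 0, "tz": 0, "hand": 0.65}, {"wx": 0, "wy": 0, "wz": -1, "tx": 0, "ty": 0, "tz": 0, "hand": 0.65}, {"wx": 0, "wy": 0, "wz": -1, "tx": 0, "ty": 0, "tz": 0, "hand": 0.65}, {"wx": 0, "wy": 0, "wz": -0.18, "tx": -1, "ty": -0.7, "tz": 0, "hand": 0.65}, {"wx": 0, "wy": 0, "wz": 0, "tx": -2.8, "ty": -1.9, "tz": 0, "hand": 0.65}, {"wx": 0, "wy": 0, "wz": 0, "tx": -2.8, "ty": -1.9, "tz": 0, "hand": 0.65}, {"wx": 0, "wy": 0, "wz": 0, "tx": -2.8, "ty": -1.9, "tz": 0, "hand": 0.65}, {"wx": 0, "wy": 0, "wz": 0, "tx": -2.8, "ty": -1.9, "tz": 0, "hand": 0.65}, {"wx": 0, "wy": 0, "wz": 0, "tx": -2.8, "ty": -1.9, "tz": 0, "hand": 0.65}])

```text
clock: 23.3
position: [0.588, -0.2245, 0.2474]
ee_rot: [-1.756, -2.602, 0.002]
force: [0.1, -0.9, 0.8]
width: 0.65
```

step_arm(plan=[{"wx": 0, "wy": 0, "wz": 0, "tx": -2.8, "ty": -1.9, "tz": 0, "hand": 0.65}, {"wx": 0, "wy": 0, "wz": 0, "tx": -2.8, "ty": -1.9, "tz": 0, "hand": 0.65}, {"wx": 0, "wy": 0, "wz": 0, "tx": -2.5, "ty": -1.7, "tz": 0, "hand": 0.65}, {"wx": 0, "wy": 0, "wz": 0, "tx": -1.2, "ty": -0.8, "tz": 0, "hand": 0.65}, {"wx": 0, "wy": 0, "wz": 0, "tx": 0, "ty": 0, "tz": 0, "hand": 0.65}, {"wx": 0, "wy": 0, "wz": 0, "tx": 0, "ty": 0, "tz": 0, "hand": 0.65}, {"wx": 0, "wy": 0, "wz": 0, "tx": 0, "ty": 0, "tz": 0, "hand": 0.65}, {"wx": 0, "wy": 0, "wz": 0, "tx": 0, "ty": 0, "tz": 0, "hand": 0.65}, {"wx": 0, "wy": 0, "wz": 0, "tx": 0, "ty": 0, "tz": 0, "hand": 0.65}, {"wx": 0, "wy": 0, "wz": 0, "tx": 0, "ty": 0, "tz": 0, "hand": 0.65}])

```text
clock: 24.13
position: [0.5663, -0.3314, 0.2495]
ee_rot: [1.755, 2.606, 0.0]
force: [-0.2, -0.0, -0.1]
width: 0.648
```

```bash
python3 go.py .5635 -.3567 .098 22;python3 -c "
from h import *
grab('wrist','w8',1.2)
from m2 import *
print(box('w8',(.50,-.42,.10),(.63,-.29,.125)),box('w8',(.49,-.43,.007),(.63,-.28,.017),white))
"
```

```text
t 24.13 pos [ 0.5663 -0.3314  0.2495] yaw 22.1 tilt 0.01 w 0.648 F [-0.2 -0.  -0.1]
wz units 0.01 | turned cm: tx -2.24 ty -1.20 tz 15.15 | now-frame [-2.24 -1.21 15.15]
(1259, array([ 562.4, -355.9]), array([37.4, 37.3]), 22.3, np.float64(0.1097)) (1220, array([ 562.9, -356.3]), array([91.8, 57.9]), 22.0, np.float64(0.0119))
```

View pics/w8.png

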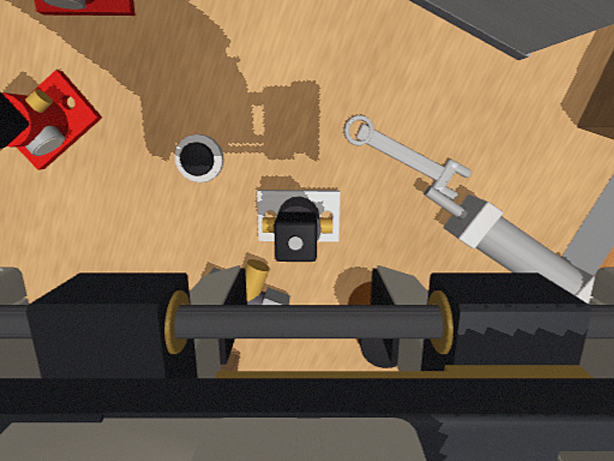

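Unit B is at wrist pixel (298,225), and the wrist view agrees to 1 mm. I descend on it.

step_arm(plan=[{"wx": 0, "wy": 0, "wz": 0, "tx": -2.2, "ty": -1.25, "tz": 0, "hand": 0.65}, {"wx": 0, "wy": 0, "wz": 0, "tx": 0, "ty": 0, "tz": 2.5, "hand": 0.65}, {"wx": 0, "wy": 0, "wz": 0, "tx": 0, "ty": 0, "tz": 2.5, "hand": 0.65}, {"wx": 0, "wy": 0, "wz": 0, "tx": 0, "ty": 0, "tz": 2.5, "hand": 0.65}, {"wx": 0, "wy": 0, "wz": 0, "tx": 0, "ty": 0, "tz": 2.5, "hand": 0.65}, {"wx": 0, "wy": 0, "wz": 0, "tx": 0, "ty": 0, "tz": 2.5, "hand": 0.65}, {"wx": 0, "wy": 0, "wz": 0, "tx": 0, "ty": 0, "tz": 2.0, "hand": 0.65}, {"wx": 0, "wy": 0, "wz": 0, "tx": 0, "ty": 0, "tz": 0.6, "hand": 0.65}, {"wx": 0, "wy": 0, "wz": 0, "tx": 0, "ty": 0, "tz": 0, "hand": 0.65}, {"wx": 0, "wy": 0, "wz": 0, "tx": 0, "ty": 0, "tz": 0, "hand": 0.65}])

```text
clock: 25.02
position: [0.563, -0.3577, 0.0992]
ee_rot: [1.757, 2.604, 0.0]
force: [0.2, -0.2, 0.7]
width: 0.651
```

```bash
python3 go.py .563 -.3565 .098 22
```

```text
t 25.02 pos [ 0.563  -0.3577  0.0992] yaw 22.0 tilt 0.04 w 0.651 F [ 0.2 -0.2  0.7]
wz units -0.00 | turned cm: tx 0.11 ty 0.05 tz 0.12 | now-frame [0.11 0.05 0.12]
```

step_arm(plan=[{"wx": 0, "wy": 0, "wz": 0, "tx": 0.1, "ty": 0, "tz": 0, "hand": 0.65}, {"wx": 0, "wy": 0, "wz": 0, "tx": 0, "ty": 0, "tz": 0, "hand": 0}, {"wx": 0, "wy": 0, "wz": 0, "tx": 0, "ty": 0, "tz": 0, "hand": 0}, {"wx": 0, "wy": 0, "wz": 0, "tx": 0, "ty": 0, "tz": 0, "hand": 0}, {"wx": 0, "wy": 0, "wz": 0, "tx": 0, "ty": 0, "tz": 0, "hand": 0}, {"wx": 0, "wy": 0, "wz": 0, "tx": 0, "ty": 0, "tz": 0, "hand": 0}, {"wx": 0, "wy": 0, "wz": 0, "tx": 0, "ty": 0, "tz": 0, "hand": 0}, {"wx": 0, "wy": 0, "wz": 0, "tx": 0, "ty": 0, "tz": 0, "hand": 0}, {"wx": 0, "wy": 0, "wz": 0, "tx": 0, "ty": 0, "tz": 0, "hand": 0}, {"wx": 0, "wy": 0, "wz": 0, "tx": 0, "ty": 0, "tz": -0.5, "hand": 0}])

```text
clock: 25.85
position: [0.5611, -0.3566, 0.1022]
ee_rot: [-1.756, -2.602, 0.001]
force: [-1.3, 0.1, -4.4]
width: 0.413
```

step_arm(plan=[{"wx": 0, "wy": 0, "wz": 0, "tx": 0, "ty": 0, "tz": -1.2, "hand": 0}, {"wx": 0, "wy": 0, "wz": 0, "tx": 0, "ty": 0, "tz": -1.5, "hand": 0}, {"wx": 0, "wy": 0, "wz": 0, "tx": 0, "ty": 0, "tz": -1.5, "hand": 0}, {"wx": 0, "wy": 0, "wz": 0, "tx": 0, "ty": 0, "tz": -1.5, "hand": 0}, {"wx": 0, "wy": 0, "wz": 0.8, "tx": 0, "ty": 0, "tz": -1, "hand": 0}, {"wx": 0, "wy": 0, "wz": 0.9, "tx": 0, "ty": 0, "tz": 0, "hand": 0}, {"wx": 0, "wy": 0, "wz": 0.9, "tx": 0, "ty": 0, "tz": 0, "hand": 0}, {"wx": 0, "wy": 0, "wz": 0.9, "tx": 0, "ty": 0, "tz": 0, "hand": 0}, {"wx": 0, "wy": 0, "wz": 0.67, "tx": 0, "ty": 0, "tz": 0, "hand": 0}, {"wx": 0, "wy": 0, "wz": 0, "tx": 0, "ty": 0, "tz": 0, "hand": 0}])

```text
clock: 26.68
position: [0.5613, -0.3568, 0.1704]
ee_rot: [-2.283, -2.157, 0.001]
force: [-0.3, 0.8, -4.5]
width: 0.407
```

```bash
python3 go.py .455 -.06 .17 -3
```

```text
t 26.68 pos [ 0.5613 -0.3568  0.1704] yaw -3.2 tilt 0.09 w 0.407 F [-0.3  0.8 -4.5]
wz units -0.04 | turned cm: tx 29.08 ty -12.17 tz 0.04 | now-frame [ 29.03 -12.29   0.07]
```

step_arm(plan=[{"wx": 0, "wy": 0, "wz": 0, "tx": 1, "ty": -0.9, "tz": 0, "hand": 0}, {"wx": 0, "wy": 0, "wz": 0, "tx": 2, "ty": -1.7, "tz": 0, "hand": 0}, {"wx": 0, "wy": 0, "wz": 0, "tx": 2.2, "ty": -2, "tz": 0, "hand": 0}, {"wx": 0, "wy": 0, "wz": 0, "tx": 2.2, "ty": -2, "tz": 0, "hand": 0}, {"wx": 0, "wy": 0, "wz": 0, "tx": 2.2, "ty": -2, "tz": 0, "hand": 0}, {"wx": 0, "wy": 0, "wz": 0, "tx": 2.2, "ty": -2, "tz": 0, "hand": 0}, {"wx": 0, "wy": 0, "wz": 0, "tx": 2.2, "ty": -2, "tz": 0, "hand": 0}, {"wx": 0, "wy": 0, "wz": 0, "tx": 2.4, "ty": -0.5, "tz": 0, "hand": 0}, {"wx": 0, "wy": 0, "wz": 0, "tx": 2.6, "ty": 0, "tz": 0, "hand": 0}, {"wx": 0, "wy": 0, "wz": 0, "tx": 2.6, "ty": 0, "tz": 0, "hand": 0}])

```text
clock: 27.52
position: [0.4416, -0.1337, 0.1707]
ee_rot: [2.278, 2.163, -0.002]
force: [1.2, 1.2, -4.7]
width: 0.409
```

```bash
python3 go.py .44 .035 .17 -3
```

```text
t 27.52 pos [ 0.4416 -0.1337  0.1707] yaw -2.9 tilt 0.07 w 0.409 F [ 1.2  1.2 -4.7]
wz units 0.01 | turned cm: tx 16.83 ty -1.04 tz 0.07 | now-frame [16.84 -1.03  0.05]
```

step_arm(plan=[{"wx": 0, "wy": 0, "wz": 0, "tx": 2.6, "ty": 0, "tz": 0, "hand": 0}, {"wx": 0, "wy": 0, "wz": 0, "tx": 2.6, "ty": 0, "tz": 0, "hand": 0}, {"wx": 0, "wy": 0, "wz": 0, "tx": 2.6, "ty": 0, "tz": 0, "hand": 0}, {"wx": 0, "wy": 0, "wz": 0, "tx": 2.6, "ty": 0, "tz": 0, "hand": 0}, {"wx": 0, "wy": 0, "wz": 0, "tx": 2.6, "ty": 0, "tz": 0, "hand": 0}, {"wx": 0, "wy": 0, "wz": 0, "tx": 1.8, "ty": 1, "tz": 0, "hand": 0}, {"wx": 0, "wy": 0, "wz": 0, "tx": 1, "ty": 1.5, "tz": 0, "hand": 0}, {"wx": 0, "wy": 0, "wz": 0, "tx": 0.3, "ty": 2, "tz": 0, "hand": 0}, {"wx": 0, "wy": 0, "wz": 0, "tx": 0, "ty": 2, "tz": 0, "hand": 0}, {"wx": 0, "wy": 0, "wz": 0, "tx": 0, "ty": 2, "tz": 0, "hand": 0}])

```text
clock: 28.35
position: [0.5366, 0.0221, 0.1705]
ee_rot: [2.276, 2.166, -0.002]
force: [-0.1, -0.1, -3.9]
width: 0.407
```

```bash
python3 go.py .6326 .0345 .17 -3
```

```text
t 28.35 pos [0.5366 0.0221 0.1705] yaw -2.8 tilt 0.06 w 0.407 F [-0.1 -0.1 -3.9]
wz units 0.03 | turned cm: tx 1.74 ty 9.52 tz 0.05 | now-frame [1.71 9.52 0.05]
```

step_arm(plan=[{"wx": 0, "wy": 0, "wz": 0, "tx": 1, "ty": 2, "tz": 0, "hand": 0}, {"wx": 0, "wy": 0, "wz": 0, "tx": 0.7, "ty": 2, "tz": 0, "hand": 0}, {"wx": 0, "wy": 0, "wz": 0, "tx": 0, "ty": 2, "tz": 0, "hand": 0}, {"wx": 0, "wy": 0, "wz": 0, "tx": 0, "ty": 1.5, "tz": 0, "hand": 0}, {"wx": 0, "wy": 0, "wz": 0, "tx": 0, "ty": 0.7, "tz": 0, "hand": 0}, {"wx": 0, "wy": 0, "wz": 0, "tx": 0, "ty": 0, "tz": 0, "hand": 0}, {"wx": 0, "wy": 0, "wz": 0, "tx": 0, "ty": 0, "tz": 0, "hand": 0}, {"wx": 0, "wy": 0, "wz": 0, "tx": 0, "ty": 0, "tz": 0, "hand": 0}, {"wx": 0, "wy": 0, "wz": 0, "tx": 0, "ty": 0, "tz": 0, "hand": 0}, {"wx": 0, "wy": 0, "wz": 0, "tx": 0, "ty": 0, "tz": 0, "hand": 0}])

```text
clock: 29.18
position: [0.6183, 0.0345, 0.1705]
ee_rot: [2.279, 2.162, -0.001]
force: [1.5, 0.8, -5.1]
width: 0.408
```

```bash
python3 go.py .6326 .0345 .17 -3
python3 - <<'E'
from h import *
grab('wrist','w9',1.2)
from m2 import *
im,d,c=load('w9');P=cloud(d,c)
m=(P[...,2]>.034)&(P[...,2]<.052)&(P[...,0]>.58)&(P[...,0]<.69)&(P[...,1]>.09)&(P[...,1]<.16)
n,l,s,ce=cv2.connectedComponentsWithStats(m.astype(np.uint8))
for i in range(1,n):
    if s[i,4]>=5:
        q=P[l==i]; t=q[q[:,2]>.042]; print(s[i,4],ce[i].round(1),((t.min(0)+t.max(0))/2).round(4))
print('foot',box('w9',(.55,-.02,.065),(.70,.12,.095)))
m=(P[...,0]>.56)&(P[...,0]<.70)&(P[...,1]>.02)&(P[...,1]<.09)&(P[...,2]>.06)&(P[...,2]<.095)&(cv2.cvtColor(im,cv2.COLOR_RGB2HSV)[...,1]<50)
q=P[m];print(np.percentile(q,[1,50,99],axis=0).round(4))
for x in(.60,.632,.66):
    k=q[abs(q[:,0]-x)<.004]; print(x,k[:,1].max().round(4))
E
```

```text
t 29.18 pos [0.6183 0.0345 0.1705] yaw -3.0 tilt 0.02 w 0.408 F [ 1.5  0.8 -5.1]
wz units -0.00 | turned cm: tx 0.07 ty 1.43 tz 0.05 | now-frame [0.07 1.43 0.05]
87 [238.3  96.5] [0.6049 0.1175 0.0443]
94 [306.8  96.5] [0.6686 0.1141 0.0441]
foot (2921, array([618.5,  36.2]), array([55.5, 92.3]), 86.8, np.float64(0.0839))
[[0.5732 0.0268 0.0733]
 [0.6208 0.0548 0.0839]
 [0.6647 0.0656 0.0923]]
0.6 0.0649
0.632 0.0633
0.66 0.0616
```

View pics/w9.png

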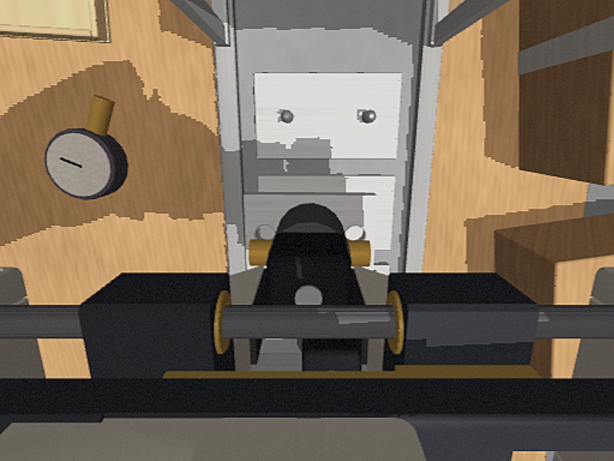

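step_arm(plan=[{"wx": 0, "wy": 0, "wz": 0, "tx": 0.11, "ty": 1.42, "tz": 0, "hand": 0}, {"wx": 0, "wy": 0, "wz": 0, "tx": 0, "ty": 0, "tz": 0, "hand": 0}, {"wx": 0, "wy": 0, "wz": 0, "tx": 0, "ty": 0, "tz": 0.7, "hand": 0}, {"wx": 0, "wy": 0, "wz": 0, "tx": 0, "ty": 0, "tz": 0.7, "hand": 0}, {"wx": 0, "wy": 0, "wz": 0, "tx": 0, "ty": 0, "tz": 0.6, "hand": 0}, {"wx": 0, "wy": 0, "wz": 0, "tx": 0, "ty": 0, "tz": 0, "hand": 0}, {"wx": 0, "wy": 0, "wz": 0, "tx": 0, "ty": 0, "tz": 0, "hand": 0}, {"wx": 0, "wy": 0, "wz": 0, "tx": 0, "ty": 0, "tz": 0, "hand": 0}, {"wx": 0, "wy": 0, "wz": 0, "tx": 0, "ty": 0, "tz": 0, "hand": 0}, {"wx": 0, "wy": 0, "wz": 0, "tx": 0, "ty": 0, "tz": 0, "hand": 0}])

```text
clock: 30.07
position: [0.6334, 0.035, 0.1507]
ee_rot: [2.28, 2.161, 0.001]
force: [0.6, 0.7, -4.0]
width: 0.407
```

```bash
python3 go.py .6325 .0348 .124 -3
```

```text
t 30.07 pos [0.6334 0.035  0.1507] yaw -3.1 tilt 0.04 w 0.407 F [ 0.6  0.7 -4. ]
wz units -0.01 | turned cm: tx -0.02 ty -0.09 tz 2.67 | now-frame [-0.02 -0.09  2.67]
```

step_arm(plan=[{"wx": 0, "wy": 0, "wz": 0, "tx": 0, "ty": -0.07, "tz": 0, "hand": 0}, {"wx": 0, "wy": 0, "wz": 0, "tx": 0, "ty": 0, "tz": 0.2, "hand": 0}, {"wx": 0, "wy": 0, "wz": 0, "tx": 0, "ty": 0, "tz": 0.2, "hand": 0}, {"wx": 0, "wy": 0, "wz": 0, "tx": 0, "ty": 0, "tz": 0.2, "hand": 0}, {"wx": 0, "wy": 0, "wz": 0, "tx": 0, "ty": 0, "tz": 0.2, "hand": 0}, {"wx": 0, "wy": 0, "wz": 0, "tx": 0, "ty": 0, "tz": 0.2, "hand": 0}, {"wx": 0, "wy": 0, "wz": 0, "tx": 0, "ty": 0, "tz": 0.2, "hand": 0}, {"wx": 0, "wy": 0, "wz": 0, "tx": 0, "ty": 0, "tz": 0.2, "hand": 0}, {"wx": 0, "wy": 0, "wz": 0, "tx": 0, "ty": 0, "tz": 0.1, "hand": 0}, {"wx": 0, "wy": 0, "wz": 0, "tx": 0, "ty": 0, "tz": 0, "hand": 0}])

```text
clock: 30.9
position: [0.6324, 0.0349, 0.135]
ee_rot: [-2.28, -2.161, 0.001]
force: [-0.2, 0.1, -3.4]
width: 0.409
```

```bash
python3 go.py .6325 .0348 .124 -3
```

```text
t 30.9 pos [0.6324 0.0349 0.135 ] yaw -3.1 tilt 0.03 w 0.409 F [-0.2  0.1 -3.4]
wz units -0.01 | turned cm: tx -0.01 ty 0.01 tz 1.10 | now-frame [-0.01  0.02  1.1 ]
```

step_arm(plan=[{"wx": 0, "wy": 0, "wz": 0, "tx": 0, "ty": 0, "tz": 0.2, "hand": 0}, {"wx": 0, "wy": 0, "wz": 0, "tx": 0, "ty": 0, "tz": 0.2, "hand": 0}, {"wx": 0, "wy": 0, "wz": 0, "tx": 0, "ty": 0, "tz": 0.2, "hand": 0}, {"wx": 0, "wy": 0, "wz": 0, "tx": 0, "ty": 0, "tz": 0.2, "hand": 0}, {"wx": 0, "wy": 0, "wz": 0, "tx": 0, "ty": 0, "tz": 0.2, "hand": 0}, {"wx": 0, "wy": 0, "wz": 0, "tx": 0, "ty": 0, "tz": 0, "hand": 0}, {"wx": 0, "wy": 0, "wz": 0, "tx": 0, "ty": 0, "tz": 0, "hand": 0}, {"wx": 0, "wy": 0, "wz": 0, "tx": 0, "ty": 0, "tz": 0, "hand": 0}, {"wx": 0, "wy": 0, "wz": 0, "tx": 0, "ty": 0, "tz": 0, "hand": 0}, {"wx": 0, "wy": 0, "wz": 0, "tx": 0, "ty": 0, "tz": 0, "hand": 0}])

```text
clock: 31.73
position: [0.6325, 0.035, 0.1254]
ee_rot: [2.28, 2.161, 0.0]
force: [-0.2, -0.5, -4.9]
width: 0.412
```

```bash
python3 go.py .6325 .0348 .124 -3
```

```text
t 31.73 pos [0.6325 0.035  0.1254] yaw -3.1 tilt 0.0 w 0.412 F [-0.2 -0.5 -4.9]
wz units -0.01 | turned cm: tx -0.02 ty -0.00 tz 0.14 | now-frame [-0.02 -0.    0.14]
```

Close but not touching yet. I go 2 mm more, release and lift.

step_arm(plan=[{"wx": 0, "wy": 0, "wz": 0, "tx": 0, "ty": 0, "tz": 0.1, "hand": 0}, {"wx": 0, "wy": 0, "wz": 0, "tx": 0, "ty": 0, "tz": 0.07, "hand": 0}, {"wx": 0, "wy": 0, "wz": 0, "tx": 0, "ty": 0, "tz": 0, "hand": 0}, {"wx": 0, "wy": 0, "wz": 0, "tx": 0, "ty": 0, "tz": 0, "hand": 0.5}, {"wx": 0, "wy": 0, "wz": 0, "tx": 0, "ty": 0, "tz": 0, "hand": 0.65}, {"wx": 0, "wy": 0, "wz": 0, "tx": 0, "ty": 0, "tz": 0, "hand": 0.65}, {"wx": 0, "wy": 0, "wz": 0, "tx": 0, "ty": 0, "tz": 0, "hand": 0.65}, {"wx": 0, "wy": 0, "wz": 0, "tx": 0, "ty": 0, "tz": -2, "hand": 0.65}, {"wx": 0, "wy": 0, "wz": 0, "tx": 0, "ty": 0, "tz": -4, "hand": 0.65}, {"wx": 0, "wy": 0, "wz": 0, "tx": 0, "ty": 0, "tz": -4, "hand": 0.65}])

```text
clock: 32.57
position: [0.6314, 0.0348, 0.2234]
ee_rot: [-2.278, -2.16, 0.004]
force: [2.1, 0.1, 0.4]
width: 0.647
```

step_arm(plan=[{"wx": 0, "wy": 0, "wz": 0, "tx": 0, "ty": 0, "tz": -3, "hand": 0.65}, {"wx": 0, "wy": 0, "wz": 0, "tx": 0, "ty": 0, "tz": -1, "hand": 0.65}, {"wx": 0, "wy": 0, "wz": 1, "tx": 0, "ty": 0, "tz": 0, "hand": 0.65}, {"wx": 0, "wy": 0, "wz": 1, "tx": 0, "ty": 0, "tz": 0, "hand": 0.65}, {"wx": 0, "wy": 0, "wz": 1, "tx": 0, "ty": 0, "tz": 0, "hand": 0.65}, {"wx": 0, "wy": 0, "wz": 1, "tx": 0, "ty": 0, "tz": 0, "hand": 0.65}, {"wx": 0, "wy": 0, "wz": 1, "tx": 0, "ty": 0, "tz": 0, "hand": 0.65}, {"wx": 0, "wy": 0, "wz": 1, "tx": 0, "ty": 0, "tz": 0, "hand": 0.65}, {"wx": 0, "wy": 0, "wz": 1, "tx": 0, "ty": 0, "tz": 0, "hand": 0.65}, {"wx": 0, "wy": 0, "wz": 1, "tx": 0, "ty": 0, "tz": 0, "hand": 0.65}])

```text
clock: 33.4
position: [0.6323, 0.035, 0.263]
ee_rot: [-2.964, -1.04, 0.001]
force: [-0.5, -0.8, -0.5]
width: 0.657
```

```bash
python3 go.py .6425 .212 .24 -93;python3 -c "
from h import *
grab('wrist','wa',1.2);grab('side','sa');grab('top','ta')
from m2 import *
for t in('wa','sa','ta'):
  print(t,'fin',box(t,(.55,.15,.192),(.72,.27,.206),lambda h:h[...,2]<90))
  print('A',box(t,(.58,-.085,.130),(.68,-.01,.142)),'B',box(t,(.58,-.005,.130),(.68,.08,.142)), 'T',box(t,(.34,.2,.108),(.47,.34,.125)))
"
```

```text
t 33.4 pos [0.6323 0.035  0.263 ] yaw -51.3 tilt 0.04 w 0.657 F [-0.5 -0.8 -0.5]
wz units 6.94 | turned cm: tx 0.09 ty -17.73 tz 2.30 | now-frame [ 11.86 -13.19   2.3 ]
wa fin (3410, array([644.1, 200. ]), array([16.6, 84.5]), 86.2, np.float64(0.1994))
A (615, array([628.5, -39.8]), array([30.4, 38. ]), 86.8, np.float64(0.1354)) B (1409, array([633.1,  35.5]), array([38. , 38.1]), 87.2, np.float64(0.1357)) T 0
sa fin 0
A (156, array([627.3, -45.9]), array([38.4, 36.8]), 84.5, np.float64(0.1354)) B (147, array([632.1,  33.2]), array([38.6, 37.9]), 86.7, np.float64(0.1353)) T (124, array([402. , 269.7]), array([38.1, 35.7]), 82.8, np.float64(0.1141))
ta fin (187, array([641.4, 200.2]), array([17.4, 89.7]), 87.3, np.float64(0.1985))
A 0 B 0 T (175, array([402.6, 270.4]), array([38.9, 39. ]), 1.4, np.float64(0.1136))
```

View pics/wa.png

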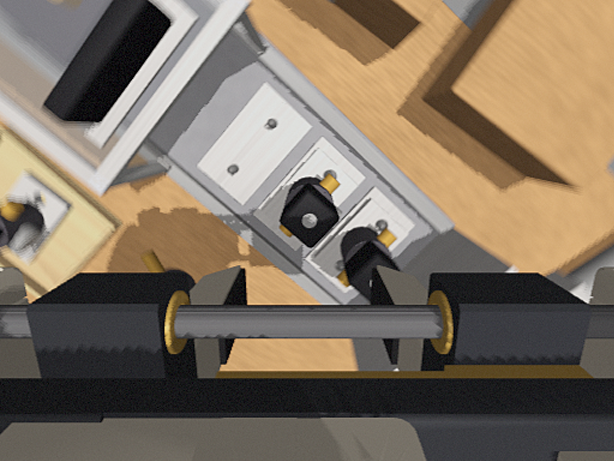

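View pics/sa.png

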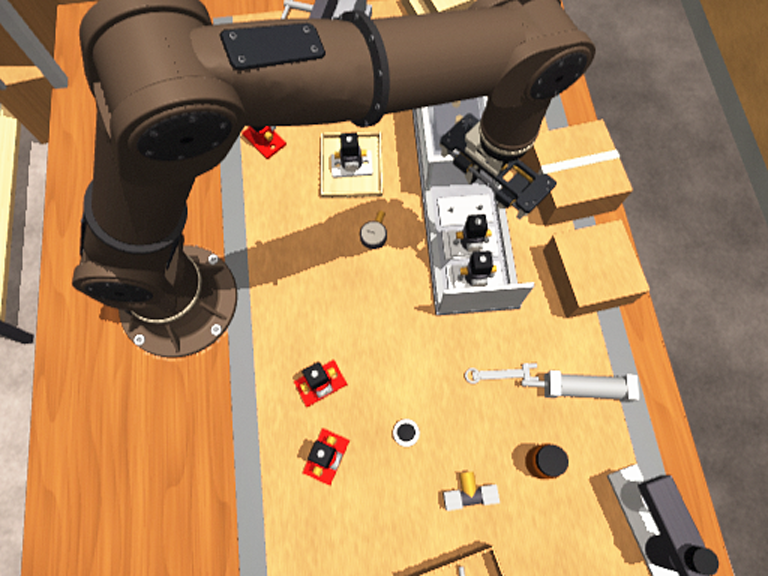

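Both waiting units are seated, with head tops at about 0.1355 in both views and no lean. The fin measures at (0.6418,0.200), so the guard is about 0.257 open, above 0.25. Next I align with the fin and shut the guard.

step_arm(plan=[{"wx": 0, "wy": 0, "wz": 1, "tx": 0, "ty": 0, "tz": 0, "hand": 0.6}, {"wx": 0, "wy": 0, "wz": 1, "tx": 0, "ty": 0, "tz": 0, "hand": 0.6}, {"wx": 0, "wy": 0, "wz": 1, "tx": 0, "ty": 0, "tz": 0, "hand": 0.6}, {"wx": 0, "wy": 0, "wz": 1, "tx": 0, "ty": 0, "tz": 0, "hand": 0.6}, {"wx": 0, "wy": 0, "wz": 1, "tx": 0, "ty": 0, "tz": 0, "hand": 0.6}, {"wx": 0, "wy": 0, "wz": 1, "tx": 0, "ty": 0, "tz": 0, "hand": 0.6}, {"wx": 0, "wy": 0, "wz": 0.9, "tx": 0, "ty": 0, "tz": 0, "hand": 0.6}, {"wx": 0, "wy": 0, "wz": 0, "tx": 0, "ty": -3, "tz": 0, "hand": 0.6}, {"wx": 0, "wy": 0, "wz": 0, "tx": 0, "ty": -3.5, "tz": 0, "hand": 0.6}, {"wx": 0, "wy": 0, "wz": 0, "tx": 0, "ty": -3.5, "tz": 0, "hand": 0.6}])

```text
clock: 34.38
position: [0.6369, 0.135, 0.2634]
ee_rot: [3.14, -0.064, -0.0]
force: [0.3, 0.2, 0.0]
width: 0.603
```

step_arm(plan=[{"wx": 0, "wy": 0, "wz": 0, "tx": 0, "ty": -3.5, "tz": 0, "hand": 0.6}, {"wx": 0, "wy": 0, "wz": 0, "tx": 0, "ty": -2, "tz": 0, "hand": 0.6}, {"wx": 0, "wy": 0, "wz": 0, "tx": 0, "ty": -0.8, "tz": 0, "hand": 0.6}, {"wx": 0, "wy": 0, "wz": 0, "tx": 0, "ty": 0, "tz": 0, "hand": 0.6}, {"wx": 0, "wy": 0, "wz": 0, "tx": 0, "ty": 0, "tz": 0, "hand": 0.6}, {"wx": 0, "wy": 0, "wz": 0, "tx": 0, "ty": 0, "tz": 0, "hand": 0.6}, {"wx": 0, "wy": 0, "wz": 0, "tx": 0, "ty": 0, "tz": 0, "hand": 0.6}, {"wx": 0, "wy": 0, "wz": 0, "tx": 0, "ty": 0, "tz": 0, "hand": 0.6}, {"wx": 0, "wy": 0, "wz": 0, "tx": 0, "ty": 0, "tz": 0, "hand": 0.6}, {"wx": 0, "wy": 0, "wz": 0, "tx": 0, "ty": 0, "tz": 0, "hand": 0.6}])

```text
clock: 35.22
position: [0.6396, 0.1971, 0.2637]
ee_rot: [3.141, -0.068, 0.0]
force: [-1.1, -0.4, -0.2]
width: 0.6
```

```bash
python3 go.py .6420 .2 .184 -93;python3 -c "
from h import *
grab('wrist','wb',1.2)
from m2 import *
print('fin',box('wb',(.55,.15,.192),(.72,.27,.206),lambda h:h[...,2]<90))
print('t5',box('t5',(.55,.15,.192),(.72,.27,.206),lambda h:h[...,2]<90))
print('t7',box('t7',(.55,.15,.192),(.72,.27,.206),lambda h:h[...,2]<90))
"
```

```text
t 35.22 pos [0.6396 0.1971 0.2637] yaw -92.5 tilt 0.01 w 0.6 F [-1.1 -0.4 -0.2]
wz units 0.08 | turned cm: tx 0.22 ty -0.30 tz 7.97 | now-frame [ 0.22 -0.3   7.97]
fin (2136, array([642.5, 200.6]), array([15. , 88.8]), 86.7, np.float64(0.1997))
t5 (186, array([642.2, 199.4]), array([17.6, 89.2]), 88.5, np.float64(0.1988))
t7 (187, array([641.8, 199.8]), array([16.7, 89.8]), 87.0, np.float64(0.1987))
```

View pics/wb.png

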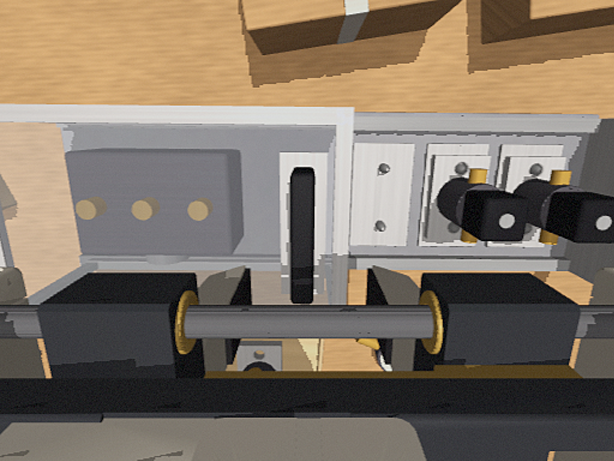

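The fin is at wrist pixel (302,235). It stops at y=0.200 although I pushed past that, and the first image showed a gap to the end wall. So the guard began about 13 mm ajar and is now at its 0.27 stop. That puts the shut fin at about (0.627,-0.0695). I descend and grip.

step_arm(plan=[{"wx": 0, "wy": 0, "wz": 0.08, "tx": 0.22, "ty": -0.33, "tz": 0, "hand": 0.6}, {"wx": 0, "wy": 0, "wz": 0, "tx": 0, "ty": 0, "tz": 2, "hand": 0.6}, {"wx": 0, "wy": 0, "wz": 0, "tx": 0, "ty": 0, "tz": 2, "hand": 0.6}, {"wx": 0, "wy": 0, "wz": 0, "tx": 0, "ty": 0, "tz": 2, "hand": 0.6}, {"wx": 0, "wy": 0, "wz": 0, "tx": 0, "ty": 0, "tz": 1.5, "hand": 0.6}, {"wx": 0, "wy": 0, "wz": 0, "tx": 0, "ty": 0, "tz": 0.3, "hand": 0.6}, {"wx": 0, "wy": 0, "wz": 0, "tx": 0, "ty": 0, "tz": 0, "hand": 0.6}, {"wx": 0, "wy": 0, "wz": 0, "tx": 0, "ty": 0, "tz": 0, "hand": 0}, {"wx": 0, "wy": 0, "wz": 0, "tx": 0, "ty": 0, "tz": 0, "hand": 0}, {"wx": 0, "wy": 0, "wz": 0, "tx": 0, "ty": 0, "tz": 0, "hand": 0}], force=20)

```text
clock: 36.1
position: [0.6425, 0.2014, 0.187]
ee_rot: [-3.14, 0.08, -0.003]
force: [-0.4, -0.0, -0.0]
width: 0.433
```

step_arm(plan=[{"wx": 0, "wy": 0, "wz": 0, "tx": 0, "ty": 0, "tz": 0, "hand": 0}, {"wx": 0, "wy": 0, "wz": 0, "tx": 0, "ty": 0, "tz": 0, "hand": 0}, {"wx": 0, "wy": 0, "wz": 0, "tx": 0, "ty": 0, "tz": 0, "hand": 0}, {"wx": 0, "wy": 0, "wz": 0, "tx": 0, "ty": 0, "tz": 0, "hand": 0}, {"wx": 0, "wy": 0, "wz": 0, "tx": 0, "ty": 0, "tz": 0, "hand": 0}, {"wx": 0, "wy": 0, "wz": 0, "tx": 0, "ty": 0, "tz": 0, "hand": 0}, {"wx": 0, "wy": 0, "wz": 0, "tx": 0, "ty": 1, "tz": 0, "hand": 0}, {"wx": 0, "wy": 0, "wz": 0, "tx": 0, "ty": 2, "tz": 0, "hand": 0}, {"wx": 0, "wy": 0, "wz": 0, "tx": 0, "ty": 2, "tz": 0, "hand": 0}, {"wx": 0, "wy": 0, "wz": 0, "tx": 0, "ty": 2, "tz": 0, "hand": 0}])

```text
clock: 36.93
position: [0.6383, 0.1323, 0.1859]
ee_rot: [-3.138, 0.077, -0.001]
force: [0.2, 3.8, 1.0]
width: 0.174
```

```bash
python3 go.py .627 -.0695 .184 -93
```

```text
t 36.93 pos [0.6383 0.1323 0.1859] yaw -92.8 tilt 0.14 w 0.174 F [0.2 3.8 1. ]
wz units 0.03 | turned cm: tx -0.07 ty 20.21 tz 0.19 | now-frame [-0.13 20.21  0.14]
```

step_arm(plan=[{"wx": 0, "wy": 0, "wz": 0, "tx": 0, "ty": 2, "tz": 0, "hand": 0}, {"wx": 0, "wy": 0, "wz": 0, "tx": 0, "ty": 2, "tz": 0, "hand": 0}, {"wx": 0, "wy": 0, "wz": 0, "tx": 0, "ty": 2, "tz": 0, "hand": 0}, {"wx": 0, "wy": 0, "wz": 0, "tx": 0, "ty": 2, "tz": 0, "hand": 0}, {"wx": 0, "wy": 0, "wz": 0, "tx": 0, "ty": 2, "tz": 0, "hand": 0}, {"wx": 0, "wy": 0, "wz": 0, "tx": 0, "ty": 2, "tz": 0, "hand": 0}, {"wx": 0, "wy": 0, "wz": 0, "tx": 0, "ty": 2, "tz": 0, "hand": 0}, {"wx": 0, "wy": 0, "wz": 0, "tx": 0, "ty": 2, "tz": 0, "hand": 0}, {"wx": 0, "wy": 0, "wz": 0, "tx": 0, "ty": 1.5, "tz": 0, "hand": 0}, {"wx": 0, "wy": 0, "wz": 0, "tx": 0, "ty": 0.5, "tz": 0, "hand": 0}])

```text
clock: 37.77
position: [0.6286, -0.0516, 0.1858]
ee_rot: [3.139, -0.085, -0.001]
force: [-2.6, 3.8, 4.6]
width: 0.174
```

```bash
python3 go.py .627 -.0695 .184 -93
```

```text
t 37.77 pos [ 0.6286 -0.0516  0.1858] yaw -93.1 tilt 0.07 w 0.174 F [-2.6  3.8  4.6]
wz units -0.02 | turned cm: tx -0.07 ty 1.80 tz 0.18 | now-frame [-0.06  1.8   0.19]
```

step_arm(plan=[{"wx": 0, "wy": 0, "wz": 0, "tx": 0, "ty": 0.5, "tz": 0, "hand": 0}, {"wx": 0, "wy": 0, "wz": 0, "tx": 0, "ty": 0.5, "tz": 0, "hand": 0}, {"wx": 0, "wy": 0, "wz": 0, "tx": 0, "ty": 0.3, "tz": 0, "hand": 0}, {"wx": 0, "wy": 0, "wz": 0, "tx": 0, "ty": 0.2, "tz": 0, "hand": 0}, {"wx": 0, "wy": 0, "wz": 0, "tx": 0, "ty": 0.2, "tz": 0, "hand": 0}, {"wx": 0, "wy": 0, "wz": 0, "tx": 0, "ty": 0.2, "tz": 0, "hand": 0}, {"wx": 0, "wy": 0, "wz": 0, "tx": 0, "ty": 0, "tz": 0, "hand": 0}, {"wx": 0, "wy": 0, "wz": 0, "tx": 0, "ty": 0, "tz": 0, "hand": 0}, {"wx": 0, "wy": 0, "wz": 0, "tx": 0, "ty": 0, "tz": 0, "hand": 0}, {"wx": 0, "wy": 0, "wz": 0, "tx": 0, "ty": 0, "tz": 0, "hand": 0}])

```text
clock: 38.6
position: [0.6278, -0.0668, 0.1858]
ee_rot: [-3.141, 0.079, 0.001]
force: [-3.5, 2.0, 6.9]
width: 0.167
```

```bash
python3 go.py .627 -.0695 .184 -93;python3 -c "
from h import *
grab('side','sc');grab('top','tc')
from m2 import *
for t in('sc','tc'):
 print('wall',box(t,(.5,-.16,.14),(.8,-.095,.165)))"
```

```text
t 38.6 pos [ 0.6278 -0.0668  0.1858] yaw -92.9 tilt 0.03 w 0.167 F [-3.5  2.   6.9]
wz units 0.02 | turned cm: tx -0.07 ty 0.27 tz 0.18 | now-frame [-0.07  0.27  0.18]
wall (208, array([ 625. , -106.9]), array([ 23.6, 172. ]), 89.8, np.float64(0.1546))
wall 0
```

View pics/sc.png

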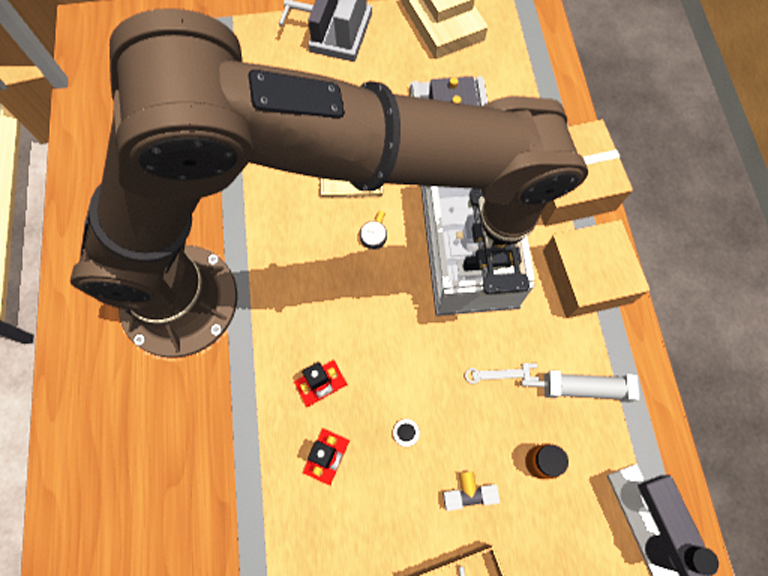

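Nearly shut. I push a little further until it stops.

step_arm(plan=[{"wx": 0, "wy": 0, "wz": 0, "tx": 0, "ty": 0.2, "tz": 0, "hand": 0}, {"wx": 0, "wy": 0, "wz": 0, "tx": 0, "ty": 0.2, "tz": 0, "hand": 0}, {"wx": 0, "wy": 0, "wz": 0, "tx": 0, "ty": 0.2, "tz": 0, "hand": 0}, {"wx": 0, "wy": 0, "wz": 0, "tx": 0, "ty": 0.1, "tz": 0, "hand": 0}, {"wx": 0, "wy": 0, "wz": 0, "tx": 0, "ty": 0, "tz": 0, "hand": 0}, {"wx": 0, "wy": 0, "wz": 0, "tx": 0, "ty": 0, "tz": 0, "hand": 0}, {"wx": 0, "wy": 0, "wz": 0, "tx": 0, "ty": 0, "tz": 0, "hand": 0}, {"wx": 0, "wy": 0, "wz": 0, "tx": 0, "ty": 0, "tz": 0, "hand": 0}, {"wx": 0, "wy": 0, "wz": 0, "tx": 0, "ty": 0, "tz": 0, "hand": 0}, {"wx": 0, "wy": 0, "wz": 0, "tx": 0, "ty": 0, "tz": 0, "hand": 0}])

```text
clock: 39.53
position: [0.6277, -0.0684, 0.1858]
ee_rot: [-3.135, 0.072, 0.001]
force: [-3.8, 13.8, 4.0]
width: 0.169
```

```bash
python3 go.py .627 -.0695 .184 -93
```

```text
t 39.53 pos [ 0.6277 -0.0684  0.1858] yaw -92.6 tilt 0.33 w 0.169 F [-3.8 13.8  4. ]
wz units 0.06 | turned cm: tx -0.07 ty 0.11 tz 0.18 | now-frame [-0.07  0.11  0.18]
```

The arm is stuck at y=-0.068 with 13.8 N, so the guard is against its stop and shut. I release and lift.

step_arm(plan=[{"wx": 0, "wy": 0, "wz": 0, "tx": 0, "ty": -0.4, "tz": 0, "hand": 0.15}, {"wx": 0, "wy": 0, "wz": 0, "tx": 0, "ty": 0, "tz": 0, "hand": 0.5}, {"wx": 0, "wy": 0, "wz": 0, "tx": 0, "ty": 0, "tz": 0, "hand": 0.5}, {"wx": 0, "wy": 0, "wz": 0, "tx": 0, "ty": 0, "tz": 0, "hand": 0.5}, {"wx": 0, "wy": 0, "wz": 0, "tx": 0, "ty": 0, "tz": -1, "hand": 0.5}, {"wx": 0, "wy": 0, "wz": 0, "tx": 0, "ty": 0, "tz": -2, "hand": 0.5}, {"wx": 0, "wy": 0, "wz": 0, "tx": 0, "ty": 0, "tz": -2, "hand": 0.5}, {"wx": 0, "wy": 0, "wz": 0, "tx": 0, "ty": 0, "tz": -2, "hand": 0.5}, {"wx": 0, "wy": 0, "wz": 0, "tx": 0, "ty": 0, "tz": -1, "hand": 0}, {"wx": 0, "wy": 0, "wz": 0, "tx": 0, "ty": 0, "tz": 0, "hand": 0}])

```text
clock: 40.37
position: [0.6293, -0.0708, 0.2687]
ee_rot: [3.14, -0.081, 0.008]
force: [1.4, 0.2, 0.1]
width: 0.4
```

```bash
python3 go.py .438 -.3375 .2 -93;python3 -c "
from h import *
grab('wrist','wd',1.2)
from m2 import *
print('fin',box('wd',(.55,-.12,.192),(.72,.0,.206),lambda h:h[...,2]<90))"
```

```text
t 40.37 pos [ 0.6293 -0.0708  0.2687] yaw -93.0 tilt 0.28 w 0.4 F [1.4 0.2 0.1]
wz units 0.01 | turned cm: tx -17.71 ty 27.63 tz 6.87 | now-frame [-17.76  27.62   6.78]
fin (2035, array([628.5, -68.7]), array([15.1, 88.3]), 87.3, np.float64(0.1997))
```

View pics/wd.png

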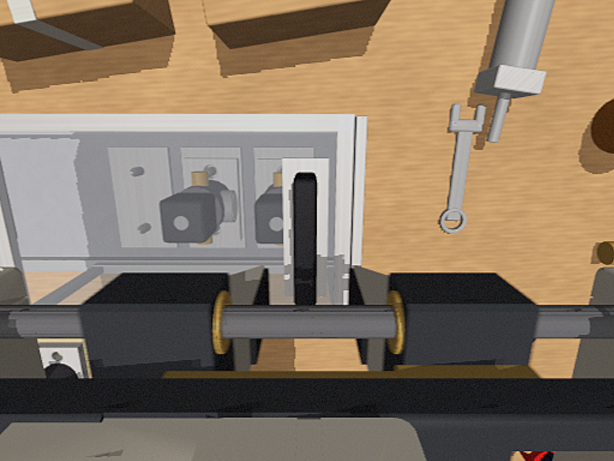

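The hood is flush with the wall at wrist pixel (355,200), and the fin travelled 0.2697 m, so the guard is fully shut. Next is the button.

step_arm(plan=[{"wx": 0, "wy": 0, "wz": 0, "tx": -1, "ty": 1.5, "tz": 0, "hand": 0}, {"wx": 0, "wy": 0, "wz": 0, "tx": -2, "ty": 3.1, "tz": 0, "hand": 0}, {"wx": 0, "wy": 0, "wz": 0, "tx": -2, "ty": 3.1, "tz": 0, "hand": 0}, {"wx": 0, "wy": 0, "wz": 0, "tx": -2, "ty": 3.1, "tz": 0, "hand": 0}, {"wx": 0, "wy": 0, "wz": 0, "tx": -2, "ty": 3.1, "tz": 0, "hand": 0}, {"wx": 0, "wy": 0, "wz": 0, "tx": -2, "ty": 3.1, "tz": 0, "hand": 0}, {"wx": 0, "wy": 0, "wz": 0, "tx": -2, "ty": 3.1, "tz": 0, "hand": 0}, {"wx": 0, "wy": 0, "wz": 0, "tx": -2, "ty": 3.1, "tz": 0, "hand": 0}, {"wx": 0, "wy": 0, "wz": 0, "tx": -1.8, "ty": 2.9, "tz": 0, "hand": 0}, {"wx": 0, "wy": 0, "wz": 0, "tx": -0.9, "ty": 1.5, "tz": 0, "hand": 0}])

```text
clock: 41.25
position: [0.4328, -0.3412, 0.2641]
ee_rot: [3.14, -0.089, -0.005]
force: [-0.2, -0.2, -1.0]
width: 0.005
```

step_arm(plan=[{"wx": 0, "wy": 0, "wz": 0, "tx": 0, "ty": 0, "tz": 0, "hand": 0}, {"wx": 0, "wy": 0, "wz": 0, "tx": 0, "ty": 0, "tz": 0, "hand": 0}, {"wx": 0, "wy": 0, "wz": 0, "tx": 0, "ty": 0, "tz": 0, "hand": 0}, {"wx": 0, "wy": 0, "wz": 0, "tx": 0, "ty": 0, "tz": 2, "hand": 0}, {"wx": 0, "wy": 0, "wz": 0, "tx": 0, "ty": 0, "tz": 2, "hand": 0}, {"wx": 0, "wy": 0, "wz": 0, "tx": 0, "ty": 0, "tz": 2, "hand": 0}, {"wx": 0, "wy": 0, "wz": 0, "tx": 0, "ty": 0, "tz": 2, "hand": 0}, {"wx": 0, "wy": 0, "wz": 0, "tx": 0, "ty": 0, "tz": 0, "hand": 0}, {"wx": 0, "wy": 0, "wz": 0, "tx": 0, "ty": 0, "tz": 0, "hand": 0}, {"wx": 0, "wy": 0, "wz": 0, "tx": 0, "ty": 0, "tz": 0, "hand": 0}])

```text
clock: 42.08
position: [0.4381, -0.3366, 0.1865]
ee_rot: [3.14, -0.078, 0.001]
force: [0.0, -0.5, 1.2]
width: 0.003
```

```bash
python3 go.py .438 -.3375 .055 -93;python3 -c "
from h import *
grab('wrist','we',1.2)
from m2 import *
print(box('we',(.39,-.38,.008),(.48,-.29,.06)));print(box('we',(.39,-.38,.008),(.48,-.29,.06),lambda h:h[...,2]<70))"
```

```text
t 42.08 pos [ 0.4381 -0.3366  0.1865] yaw -92.8 tilt 0.05 w 0.003 F [ 0.  -0.5  1.2]
wz units 0.03 | turned cm: tx -0.01 ty 0.09 tz 13.15 | now-frame [-0.02  0.09 13.15]
(1566, array([ 438.8, -337.3]), array([50.4, 51. ]), 87.1, np.float64(0.0181))
(770, array([ 439.5, -336.7]), array([35.8, 34.4]), 57.7, np.float64(0.0217))
```

View pics/we.png

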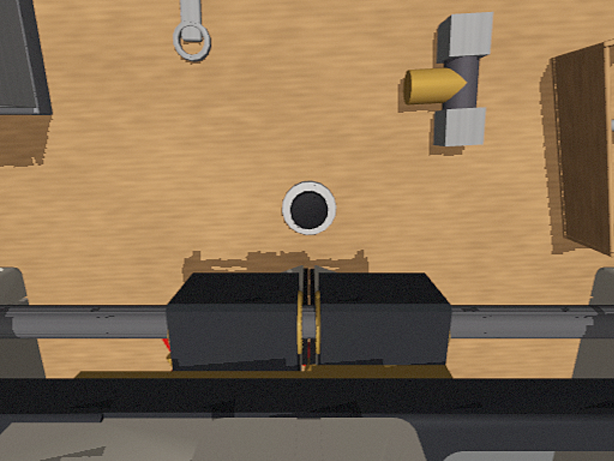

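The button is at wrist pixel (309,209) and measures (0.439,-0.337), with its top at about 0.022. I lower.

step_arm(plan=[{"wx": 0, "wy": 0, "wz": 0, "tx": 0.05, "ty": 0, "tz": 2.2, "hand": 0}, {"wx": 0, "wy": 0, "wz": 0, "tx": 0, "ty": 0, "tz": 2.2, "hand": 0}, {"wx": 0, "wy": 0, "wz": 0, "tx": 0, "ty": 0, "tz": 2.2, "hand": 0}, {"wx": 0, "wy": 0, "wz": 0, "tx": 0, "ty": 0, "tz": 2.2, "hand": 0}, {"wx": 0, "wy": 0, "wz": 0, "tx": 0, "ty": 0, "tz": 2, "hand": 0}, {"wx": 0, "wy": 0, "wz": 0, "tx": 0, "ty": 0, "tz": 1.5, "hand": 0}, {"wx": 0, "wy": 0, "wz": 0, "tx": 0, "ty": 0, "tz": 0.7, "hand": 0}, {"wx": 0, "wy": 0, "wz": 0, "tx": 0, "ty": 0, "tz": 0, "hand": 0}, {"wx": 0, "wy": 0, "wz": 0, "tx": 0, "ty": 0, "tz": 0, "hand": 0}, {"wx": 0, "wy": 0, "wz": 0, "tx": 0, "ty": 0, "tz": 0, "hand": 0}])

```text
clock: 42.97
position: [0.4385, -0.3378, 0.057]
ee_rot: [3.139, -0.08, 0.003]
force: [-0.2, -0.2, 0.0]
width: 0.003
```

```bash
python3 go.py .439 -.337 .038 -93
```

```text
t 42.97 pos [ 0.4385 -0.3378  0.057 ] yaw -92.9 tilt 0.13 w 0.003 F [-0.2 -0.2  0. ]
wz units 0.01 | turned cm: tx 0.05 ty -0.08 tz 1.90 | now-frame [ 0.04 -0.08  1.9 ]
```

step_arm(plan=[{"wx": 0, "wy": 0, "wz": 0, "tx": 0, "ty": 0, "tz": 0.4, "hand": 0}, {"wx": 0, "wy": 0, "wz": 0, "tx": 0, "ty": 0, "tz": 0.4, "hand": 0}, {"wx": 0, "wy": 0, "wz": 0, "tx": 0, "ty": 0, "tz": 0.2, "hand": 0}, {"wx": 0, "wy": 0, "wz": 0, "tx": 0, "ty": 0, "tz": 0.2, "hand": 0}, {"wx": 0, "wy": 0, "wz": 0, "tx": 0, "ty": 0, "tz": 0.2, "hand": 0}, {"wx": 0, "wy": 0, "wz": 0, "tx": 0, "ty": 0, "tz": 0.2, "hand": 0}, {"wx": 0, "wy": 0, "wz": 0, "tx": 0, "ty": 0, "tz": 0, "hand": 0}, {"wx": 0, "wy": 0, "wz": 0, "tx": 0, "ty": 0, "tz": 0, "hand": 0}, {"wx": 0, "wy": 0, "wz": 0, "tx": 0, "ty": 0, "tz": 0, "hand": 0}, {"wx": 0, "wy": 0, "wz": 0, "tx": 0, "ty": 0, "tz": 0, "hand": 0}])

```text
clock: 43.8
position: [0.4376, -0.3373, 0.0397]
ee_rot: [3.14, -0.08, 0.0]
force: [-0.1, -0.2, 0.3]
width: 0.006
```

```bash
python3 go.py .439 -.337 .038 -93
```

```text
t 43.8 pos [ 0.4376 -0.3373  0.0397] yaw -92.9 tilt 0.01 w 0.006 F [-0.1 -0.2  0.3]
wz units 0.01 | turned cm: tx 0.14 ty -0.03 tz 0.17 | now-frame [ 0.14 -0.03  0.17]
```

```bash
python3 -c "
from h import *
im,d,c=grab('side','sf')
im2,d2,c2=grab('wrist','wf',1)
cv2.imwrite('pics/sfc.png',cv2.resize(cv2.cvtColor(im[220:360,200:340],cv2.COLOR_RGB2BGR),None,fx=4,fy=4))
im,d,c=load('we');P=cloud(d,c)
for v in range(164,186,3): print([ (P[v,u,2]*1000).round(1) for u in range(238,280,4)])
"
```

```text
[np.float64(10.7), np.float64(10.8), np.float64(20.0), np.float64(21.8), np.float64(22.2), np.float64(21.6), np.float64(22.5), np.float64(21.3), np.float64(11.5), np.float64(11.4), np.float64(0.8)]
[np.float64(10.8), np.float64(10.7), np.float64(22.0), np.float64(21.8), np.float64(22.1), np.float64(21.0), np.float64(21.6), np.float64(22.3), np.float64(20.5), np.float64(11.8), np.float64(12.4)]
[np.float64(10.9), np.float64(19.4), np.float64(20.6), np.float64(22.9), np.float64(21.8), np.float64(22.6), np.float64(20.7), np.float64(21.3), np.float64(22.9), np.float64(12.5), np.float64(11.8)]
[np.float64(12.4), np.float64(19.9), np.float64(22.4), np.float64(21.2), np.float64(22.0), np.float64(22.1), np.float64(22.4), np.float64(22.4), np.float64(21.6), np.float64(11.7), np.float64(13.2)]
[np.float64(10.8), np.float64(21.6), np.float64(20.6), np.float64(22.4), np.float64(21.3), np.float64(22.3), np.float64(22.0), np.float64(22.1), np.float64(22.4), np.float64(11.2), np.float64(11.2)]
[np.float64(10.2), np.float64(22.1), np.float64(22.8), np.float64(22.3), np.float64(22.5), np.float64(21.7), np.float64(21.4), np.float64(22.0), np.float64(21.5), np.float64(12.2), np.float64(11.4)]
[np.float64(11.3), np.float64(12.7), np.float64(21.1), np.float64(21.3), np.float64(21.5), np.float64(21.7), np.float64(21.6), np.float64(22.2), np.float64(20.8), np.float64(12.5), np.float64(1.0)]
[np.float64(10.5), np.float64(13.2), np.float64(21.4), np.float64(22.0), np.float64(22.8), np.float64(21.3), np.float64(21.9), np.float64(22.5), np.float64(12.6), np.float64(11.0), np.float64(1.0)]
```

View pics/sfc.png

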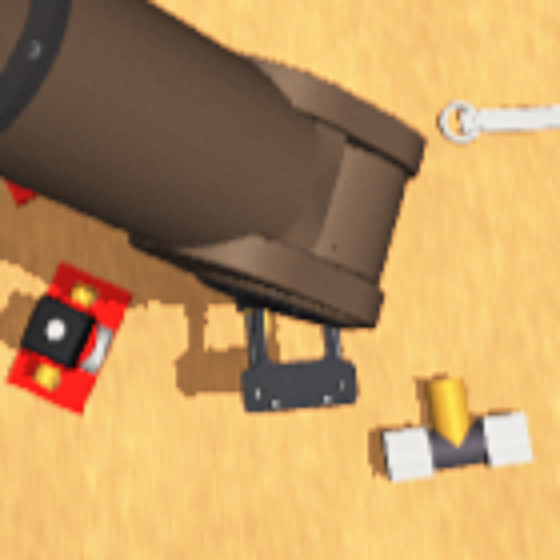

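View pics/wf.png

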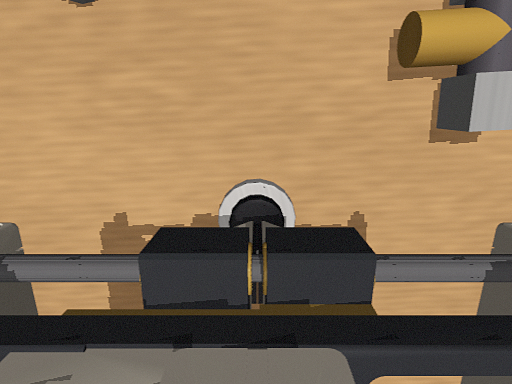

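step_arm(plan=[{"wx": 0, "wy": 0, "wz": 0, "tx": 0.1, "ty": 0, "tz": 0.1, "hand": 0}, {"wx": 0, "wy": 0, "wz": 0, "tx": 0, "ty": 0, "tz": 0.1, "hand": 0}, {"wx": 0, "wy": 0, "wz": 0, "tx": 0, "ty": 0, "tz": 0.1, "hand": 0}, {"wx": 0, "wy": 0, "wz": 0, "tx": 0, "ty": 0, "tz": 0, "hand": 0}, {"wx": 0, "wy": 0, "wz": 0, "tx": 0, "ty": 0, "tz": 0, "hand": 0}, {"wx": 0, "wy": 0, "wz": 0, "tx": 0, "ty": 0, "tz": 0, "hand": 0}, {"wx": 0, "wy": 0, "wz": 0, "tx": 0, "ty": 0, "tz": 0, "hand": 0}, {"wx": 0, "wy": 0, "wz": 0, "tx": 0, "ty": 0, "tz": 0, "hand": 0}, {"wx": 0, "wy": 0, "wz": 0, "tx": 0, "ty": 0, "tz": 0, "hand": 0}, {"wx": 0, "wy": 0, "wz": 0, "tx": 0, "ty": 0, "tz": 0, "hand": 0}])

```text
clock: 44.73
position: [0.4385, -0.3373, 0.0367]
ee_rot: [3.14, -0.08, 0.0]
force: [0.1, 0.2, 0.2]
width: 0.001
```

```bash
python3 go.py .439 -.337 .038 -93
```

```text
t 44.73 pos [ 0.4385 -0.3373  0.0367] yaw -92.9 tilt 0.0 w 0.001 F [0.1 0.2 0.2]
wz units 0.01 | turned cm: tx 0.05 ty -0.03 tz -0.13 | now-frame [ 0.05 -0.03 -0.13]
```

```bash
python3 -c "
from h import *
im,d,c=grab('wrist','wg',1)
P=cloud(d,c)
for v in range(178,250,5): print(v,[ tuple((P[v,u]*1000).round(0).astype(int)) if d[v,u]>0 else None for u in (225,240,250,257,264,275,290)])
cv2.imwrite('pics/wgc.png',cv2.resize(cv2.cvtColor(im[160:320,180:340],cv2.COLOR_RGB2BGR),None,fx=3.7,fy=3.7))
"
```

```text
178 [(np.int64(467), np.int64(-318), np.int64(1)), (np.int64(467), np.int64(-328), np.int64(2)), (np.int64(466), np.int64(-335), np.int64(2)), (np.int64(466), np.int64(-339), np.int64(1)), (np.int64(466), np.int64(-344), np.int64(1)), (np.int64(465), np.int64(-351), np.int64(1)), (np.int64(465), np.int64(-361), np.int64(0))]
183 [(np.int64(464), np.int64(-318), np.int64(2)), (np.int64(463), np.int64(-328), np.int64(1)), (np.int64(464), np.int64(-335), np.int64(6)), (np.int64(464), np.int64(-339), np.int64(8)), (np.int64(464), np.int64(-344), np.int64(7)), (np.int64(462), np.int64(-351), np.int64(0)), (np.int64(461), np.int64(-361), np.int64(1))]
188 [(np.int64(460), np.int64(-318), np.int64(1)), (np.int64(462), np.int64(-328), np.int64(12)), (np.int64(462), np.int64(-335), np.int64(13)), (np.int64(462), np.int64(-339), np.int64(12)), (np.int64(462), np.int64(-343), np.int64(13)), (np.int64(461), np.int64(-350), np.int64(10)), (np.int64(458), np.int64(-361), np.int64(2))]
193 [(np.int64(456), np.int64(-317), np.int64(0)), (np.int64(459), np.int64(-328), np.int64(11)), (np.int64(459), 
[... 3173 characters left out ...]
49), np.int64(115))]
243 [(np.int64(475), np.int64(-331), np.int64(119)), (np.int64(474), np.int64(-335), np.int64(118)), (np.int64(472), np.int64(-337), np.int64(114)), (np.int64(447), np.int64(-338), np.int64(61)), (np.int64(472), np.int64(-342), np.int64(114)), (np.int64(474), np.int64(-345), np.int64(119)), (np.int64(473), np.int64(-349), np.int64(117))]
248 [(np.int64(475), np.int64(-331), np.int64(121)), (np.int64(475), np.int64(-335), np.int64(122)), (np.int64(472), np.int64(-337), np.int64(116)), (np.int64(447), np.int64(-338), np.int64(66)), (np.int64(472), np.int64(-341), np.int64(117)), (np.int64(474), np.int64(-344), np.int64(121)), (np.int64(474), np.int64(-348), np.int64(121))]
```

View pics/wgc.png

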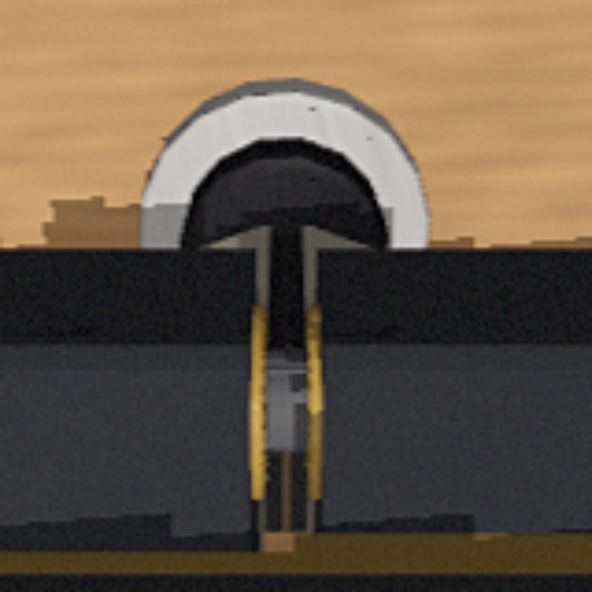

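The force is still about 0 and the button top still reads 0.022. The visible finger edge seems to hover higher than computed. I lower in small felt steps.

step_arm(plan=[{"wx": 0, "wy": 0, "wz": 0, "tx": 0, "ty": 0, "tz": 0.1, "hand": 0}, {"wx": 0, "wy": 0, "wz": 0, "tx": 0, "ty": 0, "tz": 0.1, "hand": 0}, {"wx": 0, "wy": 0, "wz": 0, "tx": 0, "ty": 0, "tz": 0.1, "hand": 0}, {"wx": 0, "wy": 0, "wz": 0, "tx": 0, "ty": 0, "tz": 0.1, "hand": 0}, {"wx": 0, "wy": 0, "wz": 0, "tx": 0, "ty": 0, "tz": 0, "hand": 0}, {"wx": 0, "wy": 0, "wz": 0, "tx": 0, "ty": 0, "tz": 0, "hand": 0}, {"wx": 0, "wy": 0, "wz": 0, "tx": 0, "ty": 0, "tz": 0, "hand": 0}, {"wx": 0, "wy": 0, "wz": 0, "tx": 0, "ty": 0, "tz": 0, "hand": 0}, {"wx": 0, "wy": 0, "wz": 0, "tx": 0, "ty": 0, "tz": 0, "hand": 0}, {"wx": 0, "wy": 0, "wz": 0, "tx": 0, "ty": 0, "tz": 0, "hand": 0}])

```text
clock: 45.62
position: [0.4386, -0.3373, 0.0327]
ee_rot: [3.14, -0.08, 0.0]
force: [0.5, 0.6, -0.8]
width: 0.004
```

```bash
python3 go.py .439 -.337 .038 -93; python3 -c "
from cell import arm
print(arm.observe()['joints'].round(2))"
```

```text
t 45.62 pos [ 0.4386 -0.3373  0.0327] yaw -92.9 tilt 0.01 w 0.004 F [ 0.5  0.6 -0.8]
wz units 0.01 | turned cm: tx 0.04 ty -0.03 tz -0.53 | now-frame [ 0.04 -0.03 -0.53]
[ 0.67  0.56 -0.15  1.93  0.13  0.65 -1.18]
```

step_arm(plan=[{"wx": 0, "wy": 0, "wz": 0, "tx": 0, "ty": 0, "tz": 0.1, "hand": 0}, {"wx": 0, "wy": 0, "wz": 0, "tx": 0, "ty": 0, "tz": 0.1, "hand": 0}, {"wx": 0, "wy": 0, "wz": 0, "tx": 0, "ty": 0, "tz": 0.1, "hand": 0}, {"wx": 0, "wy": 0, "wz": 0, "tx": 0, "ty": 0, "tz": 0.1, "hand": 0}, {"wx": 0, "wy": 0, "wz": 0, "tx": 0, "ty": 0, "tz": 0, "hand": 0}, {"wx": 0, "wy": 0, "wz": 0, "tx": 0, "ty": 0, "tz": 0, "hand": 0}, {"wx": 0, "wy": 0, "wz": 0, "tx": 0, "ty": 0, "tz": 0, "hand": 0}, {"wx": 0, "wy": 0, "wz": 0, "tx": 0, "ty": 0, "tz": 0, "hand": 0}, {"wx": 0, "wy": 0, "wz": 0, "tx": 0, "ty": 0, "tz": 0, "hand": 0}, {"wx": 0, "wy": 0, "wz": 0, "tx": 0, "ty": 0, "tz": 0, "hand": 0}])

```text
clock: 46.45
position: [0.4386, -0.3373, 0.0287]
ee_rot: [3.14, -0.08, 0.0]
force: [0.1, 0.1, -0.2]
width: 0.007
```

```bash
python3 go.py .439 -.337 .038 -93; python3 -c "
from h import *
im,d,c=grab('wrist','wh',1)
cv2.imwrite('pics/whc.png',cv2.resize(cv2.cvtColor(im[160:320,180:340],cv2.COLOR_RGB2BGR),None,fx=3.7,fy=3.7))
P=cloud(d,c)
for u in (246,250,253,257,261,264): print(u,[(v,int(P[v,u,0]*1000),int(P[v,u,2]*1000)) for v in range(205,240,2) if d[v,u]>0])
print(c['t'],(-c['R'].T@c['t']))
"
```

```text
t 46.45 pos [ 0.4386 -0.3373  0.0287] yaw -92.9 tilt 0.01 w 0.007 F [ 0.1  0.1 -0.2]
wz units 0.01 | turned cm: tx 0.04 ty -0.03 tz -0.93 | now-frame [ 0.04 -0.03 -0.93]
246 [(205, 455, 18), (207, 455, 20), (209, 453, 20), (211, 453, 23), (213, 451, 21), (215, 451, 22), (217, 449, 21), (219, 448, 21), (221, 446, 21), (223, 449, 31), (225, 449, 35), (227, 474, 99), (229, 474, 100), (231, 474, 101), (233, 474, 103), (235, 474, 104), (237, 474, 106), (239, 474, 107)]
250 [(205, 455, 19), (207, 455, 22), (209, 454, 21), (211, 453, 21), (213, 451, 21), (215, 450, 22), (217, 449, 22), (219, 447, 21), (221, 449, 28), (223, 449, 31), (225, 449, 34), (227, 449, 37), (229, 449, 39), (231, 449, 43), (233, 449, 44), (235, 449, 48), (237, 448, 49)]
253 [(205, 455, 18), (207, 455, 21), (209, 454, 22), (211, 452, 22), (213, 451, 22), (215, 450, 21), (217, 449, 22), (219, 448, 21), (221, 446, 22), (223, 445, 22), (225, 448, 31), (227, 448, 34), (229, 447, 36), (231, 447, 39), (233, 447, 42), (235, 447, 43), (237, 447, 46), (239, 447, 49)]
257 [(205, 455, 19), (207, 454, 20), (209, 453, 21), (211, 45
[... 161 characters left out ...]
, 42), (237, 447, 47), (239, 447, 48)]
261 [(205, 455, 20), (207, 454, 20), (209, 453, 21), (211, 452, 22), (213, 451, 21), (215, 450, 22), (217, 448, 20), (219, 447, 21), (221, 448, 28), (223, 448, 29), (225, 447, 29), (227, 447, 33), (229, 447, 35), (231, 447, 38), (233, 447, 41), (235, 447, 44), (237, 447, 47), (239, 447, 48)]
264 [(205, 455, 19), (207, 454, 20), (209, 453, 20), (211, 452, 21), (213, 451, 22), (215, 450, 21), (217, 449, 23), (219, 447, 22), (221, 448, 27), (223, 448, 31), (225, 448, 33), (227, 449, 37), (229, 449, 40), (231, 448, 42), (233, 448, 44), (235, 448, 47), (237, 449, 51), (239, 449, 52)]
[-0.31491541  0.45797221  0.31971966] [ 0.50993698 -0.34138905  0.18587287]
```

View pics/whc.png

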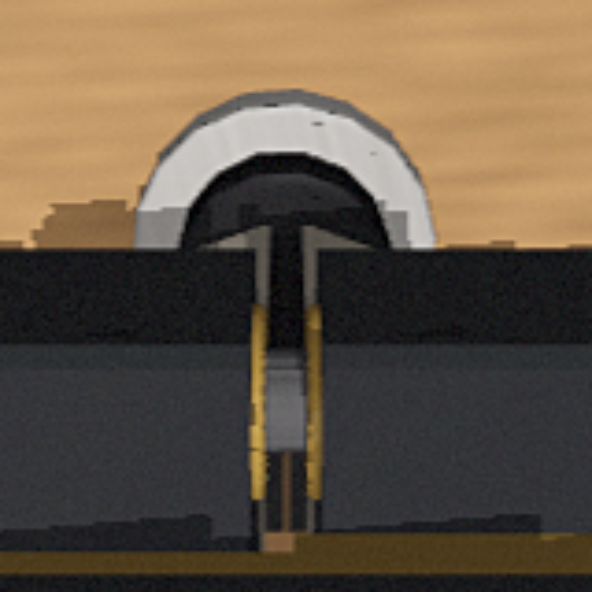

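The visible fingertips are at about z=0.027, still 5 mm above the button at 0.022, so the tip stands less far ahead of the TCP than stated. I continue in felt steps.

step_arm(plan=[{"wx": 0, "wy": 0, "wz": 0, "tx": 0, "ty": 0, "tz": 0.1, "hand": 0}, {"wx": 0, "wy": 0, "wz": 0, "tx": 0, "ty": 0, "tz": 0.1, "hand": 0}, {"wx": 0, "wy": 0, "wz": 0, "tx": 0, "ty": 0, "tz": 0.1, "hand": 0}, {"wx": 0, "wy": 0, "wz": 0, "tx": 0, "ty": 0, "tz": 0.1, "hand": 0}, {"wx": 0, "wy": 0, "wz": 0, "tx": 0, "ty": 0, "tz": 0.1, "hand": 0}, {"wx": 0, "wy": 0, "wz": 0, "tx": 0, "ty": 0, "tz": 0, "hand": 0}, {"wx": 0, "wy": 0, "wz": 0, "tx": 0, "ty": 0, "tz": 0, "hand": 0}, {"wx": 0, "wy": 0, "wz": 0, "tx": 0, "ty": 0, "tz": 0, "hand": 0}, {"wx": 0, "wy": 0, "wz": 0, "tx": 0, "ty": 0, "tz": 0, "hand": 0}, {"wx": 0, "wy": 0, "wz": 0, "tx": 0, "ty": 0, "tz": 0, "hand": 0}])

```text
clock: 47.33
position: [0.4386, -0.3373, 0.0237]
ee_rot: [3.14, -0.08, 0.0]
force: [0.5, 0.0, 0.2]
width: 0.005
```

```bash
python3 go.py .439 -.337 .015 -93
```

```text
t 47.33 pos [ 0.4386 -0.3373  0.0237] yaw -92.9 tilt 0.01 w 0.005 F [0.5 0.  0.2]
wz units 0.01 | turned cm: tx 0.04 ty -0.03 tz 0.87 | now-frame [ 0.04 -0.03  0.87]
```

step_arm(plan=[{"wx": 0, "wy": 0, "wz": 0, "tx": 0, "ty": 0, "tz": 0.1, "hand": 0}, {"wx": 0, "wy": 0, "wz": 0, "tx": 0, "ty": 0, "tz": 0.1, "hand": 0}, {"wx": 0, "wy": 0, "wz": 0, "tx": 0, "ty": 0, "tz": 0.1, "hand": 0}, {"wx": 0, "wy": 0, "wz": 0, "tx": 0, "ty": 0, "tz": 0.1, "hand": 0}, {"wx": 0, "wy": 0, "wz": 0, "tx": 0, "ty": 0, "tz": 0, "hand": 0}, {"wx": 0, "wy": 0, "wz": 0, "tx": 0, "ty": 0, "tz": 0, "hand": 0}, {"wx": 0, "wy": 0, "wz": 0, "tx": 0, "ty": 0, "tz": 0, "hand": 0}, {"wx": 0, "wy": 0, "wz": 0, "tx": 0, "ty": 0, "tz": 0, "hand": 0}, {"wx": 0, "wy": 0, "wz": 0, "tx": 0, "ty": 0, "tz": 0, "hand": 0}, {"wx": 0, "wy": 0, "wz": 0, "tx": 0, "ty": 0, "tz": 0, "hand": 0}])

```text
clock: 48.17
position: [0.4386, -0.3374, 0.0197]
ee_rot: [3.14, -0.08, 0.0]
force: [0.7, -1.4, 4.7]
width: 0.005
```

```bash
python3 go.py .439 -.337 .015 -93;python3 -c "
from h import *
im,d,c=grab('wrist','wi',1)
P=cloud(d,c)
for u in (240,250,257,264,275): print(u,[(v,int(P[v,u,0]*1000),int(P[v,u,2]*1000)) for v in range(195,236,2) if d[v,u]>0])
"
```

```text
t 48.17 pos [ 0.4386 -0.3374  0.0197] yaw -92.9 tilt 0.02 w 0.005 F [ 0.7 -1.4  4.7]
wz units 0.01 | turned cm: tx 0.03 ty -0.04 tz 0.47 | now-frame [ 0.03 -0.04  0.47]
240 [(195, 462, 11), (197, 461, 11), (199, 460, 12), (201, 459, 11), (203, 457, 11), (205, 457, 13), (207, 455, 11), (209, 454, 11), (211, 454, 15), (213, 453, 17), (215, 452, 18), (217, 451, 19), (219, 450, 18), (221, 449, 18), (223, 447, 17), (225, 449, 26), (227, 474, 89), (229, 474, 91), (231, 474, 93), (233, 474, 93), (235, 474, 95)]
250 [(195, 462, 11), (197, 461, 11), (199, 460, 11), (201, 458, 11), (203, 457, 11), (205, 456, 12), (207, 456, 16), (209, 455, 15), (211, 455, 18), (213, 453, 18), (215, 452, 17), (217, 451, 17), (219, 450, 19), (221, 449, 20), (223, 449, 22), (225, 449, 26), (227, 449, 27), (229, 449, 31), (231, 449, 32), (233, 449, 35), (235, 449, 38)]
257 [(195, 462, 11), (197, 460, 11), (199, 460, 12), (201, 458, 12), (203, 457, 11), (205, 456, 12), (207, 456, 14), (209, 455, 16), (211, 455, 19), (213, 453, 18), (215, 452, 17), (217, 451, 18), (219, 450, 19), (221, 449, 19), (223, 447, 18), (225, 447, 21), (227, 447, 23), (229, 447, 26), (231, 448, 31), (233, 447, 33), (235, 447, 35)]
264 [(195, 462, 12), (197, 460, 11), (199, 459, 11), (201, 458, 10), (203, 457, 11), (205, 455, 11), (207, 455, 13), (209, 455, 17), (211, 454, 18), (213, 453, 17), (215, 452, 18), (217, 451, 18), (219, 450, 20), (221, 449, 19), (223, 448, 21), (225, 449, 25), (227, 448, 28), (229, 449, 31), (231, 449, 34), (233, 449, 36), (235, 449, 38)]
275 [(195, 461, 10), (197, 460, 11), (199, 459, 11), (201, 458, 13), (203, 457, 12), (205, 455, 10), (207, 454, 12), (209, 453, 11), (211, 451, 11), (213, 451, 14), (215, 450, 15), (217, 450, 18), (219, 449, 17), (221, 447, 17), (223, 447, 18), (225, 449, 26), (227, 473, 89), (229, 473, 90), (231, 474, 92), (233, 474, 94), (235, 473, 95)]
```

Contact: 4.7 N, and the button top is down about 4 mm. I press on to the bottom, then retract.

step_arm(plan=[{"wx": 0, "wy": 0, "wz": 0, "tx": 0, "ty": 0, "tz": 0.1, "hand": 0}, {"wx": 0, "wy": 0, "wz": 0, "tx": 0, "ty": 0, "tz": 0.1, "hand": 0}, {"wx": 0, "wy": 0, "wz": 0, "tx": 0, "ty": 0, "tz": 0.1, "hand": 0}, {"wx": 0, "wy": 0, "wz": 0, "tx": 0, "ty": 0, "tz": 0.05, "hand": 0}, {"wx": 0, "wy": 0, "wz": 0, "tx": 0, "ty": 0, "tz": 0, "hand": 0}, {"wx": 0, "wy": 0, "wz": 0, "tx": 0, "ty": 0, "tz": 0, "hand": 0}, {"wx": 0, "wy": 0, "wz": 0, "tx": 0, "ty": 0, "tz": 0, "hand": 0}, {"wx": 0, "wy": 0, "wz": 0, "tx": 0, "ty": 0, "tz": 0, "hand": 0}, {"wx": 0, "wy": 0, "wz": 0, "tx": 0, "ty": 0, "tz": 0, "hand": 0}, {"wx": 0, "wy": 0, "wz": 0, "tx": 0, "ty": 0, "tz": 0, "hand": 0}])

```text
clock: 49.05
position: [0.4387, -0.3374, 0.0169]
ee_rot: [3.14, -0.08, 0.001]
force: [-2.1, 1.0, 13.7]
width: 0.004
```

```bash
python3 go.py .439 -.337 .015 -93;python3 -c "
from h import *
im,d,c=grab('wrist','wj',1)
P=cloud(d,c)
m=(abs(P[...,0]-.452)<.002)&(abs(P[...,1]+.338)<.008); print(np.median(P[m],axis=0),m.sum())
"
```

```text
t 49.05 pos [ 0.4387 -0.3374  0.0169] yaw -92.9 tilt 0.04 w 0.004 F [-2.1  1.  13.7]
wz units 0.01 | turned cm: tx 0.03 ty -0.04 tz 0.19 | now-frame [ 0.03 -0.04  0.19]
[ 0.45209459 -0.33756134  0.01566106] 207
```

The button is bottomed: its top is 6 mm lower, at 0.0157, with 13.7 N. I retract.

step_arm(plan=[{"wx": 0, "wy": 0, "wz": 0, "tx": 0, "ty": 0, "tz": -1, "hand": 0}, {"wx": 0, "wy": 0, "wz": 0, "tx": 0, "ty": 0, "tz": -2, "hand": 0}, {"wx": 0, "wy": 0, "wz": 0, "tx": 0, "ty": 0, "tz": -3, "hand": 0}, {"wx": 0, "wy": 0, "wz": 0, "tx": 0, "ty": 0, "tz": -3, "hand": 0}, {"wx": 0, "wy": 0, "wz": 0, "tx": 0, "ty": 0, "tz": -3, "hand": 0}, {"wx": 0, "wy": 0, "wz": 0, "tx": 0, "ty": 0, "tz": -3, "hand": 0}, {"wx": 0, "wy": 0, "wz": 0, "tx": 0, "ty": 0, "tz": -3, "hand": 0}, {"wx": 0, "wy": 0, "wz": 0, "tx": 0, "ty": 0, "tz": -2, "hand": 0}, {"wx": 0, "wy": 0, "wz": 0, "tx": 0, "ty": 0, "tz": 0, "hand": 0}, {"wx": 0, "wy": 0, "wz": 0, "tx": 0, "ty": 0, "tz": 0, "hand": 0}])

```text
clock: 49.93
position: [0.4388, -0.3374, 0.217]
ee_rot: [3.14, -0.08, 0.002]
force: [0.3, -0.3, 0.0]
width: 0.003
```

```bash
python3 go.py .439 -.337 .2 -93;python3 -c "
from h import *
grab('wrist','wk',1);grab('side','sk');grab('top','tk')
from m2 import *
print('btn',box('wk',(.39,-.38,.014),(.48,-.29,.06),lambda h:h[...,2]<70))
for t in('sk','tk'):
  print(t,'fin',box(t,(.55,-.12,.192),(.72,.02,.206),lambda h:h[...,2]<90))
  print('T',box(t,(.34,.2,.108),(.47,.34,.125)),'gauge',box(t,(.38,.04,.02),(.48,.13,.03)),'tee',box(t,(.47,-.53,.02),(.62,-.42,.04)))
for t in('side0','top0'): print(t,'gauge',box(t,(.38,.04,.02),(.48,.13,.03)),'tee',box(t,(.47,-.53,.02),(.62,-.42,.04)))
"
```

```text
t 49.93 pos [ 0.4388 -0.3374  0.217 ] yaw -92.9 tilt 0.1 w 0.003 F [ 0.3 -0.3  0. ]
wz units 0.01 | turned cm: tx 0.02 ty -0.04 tz 1.70 | now-frame [ 0.02 -0.04  1.7 ]
btn (641, array([ 439.1, -337.6]), array([32.8, 34.3]), 88.4, np.float64(0.0218))
sk fin (177, array([626.2, -69.9]), array([16.7, 88.4]), 86.5, np.float64(0.1994))
T (124, array([402. , 269.7]), array([40.8, 35.4]), 83.9, np.float64(0.1135)) gauge (243, array([427.6,  91.5]), array([57.4, 70. ]), 3.0, np.float64(0.025)) tee (522, array([ 541.2, -457.8]), array([ 60.8, 101. ]), 90.0, np.float64(0.0305))
tk fin (149, array([627.3, -68.1]), array([13.6, 90.9]), 87.0, np.float64(0.1993))
T (170, array([402.3, 270.1]), array([38. , 37.7]), 82.0, np.float64(0.1133)) gauge (259, array([432.9,  90.1]), array([68.8, 57.2]), 31.1, np.float64(0.0249)) tee 0
side0 gauge (235, array([427.2,  90.6]), array([57.8, 68.6]), 6.9, np.float64(0.0253)) tee (525, array([ 541. , -457.8]), array([ 60.7, 100.4]), 89.8, np.float64(0.0307))
top0 gauge (277, array([434.5,  89.7]), array([70.2, 58.4]), 24.4, np.float64(0.0245)) tee (417, array([ 542.6, -457.8]), array([ 61.3, 102.2]), 89.0, np.float64(0.0295))
```

View pics/sk.png

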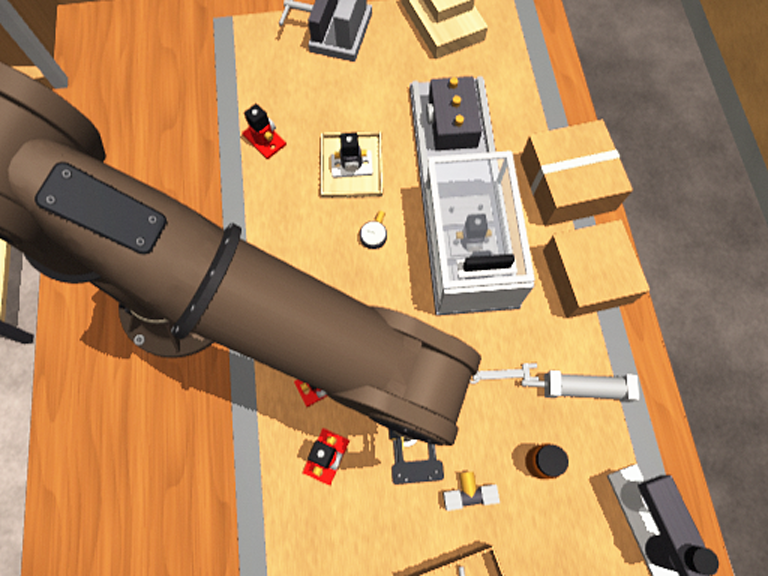

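View pics/tk.png

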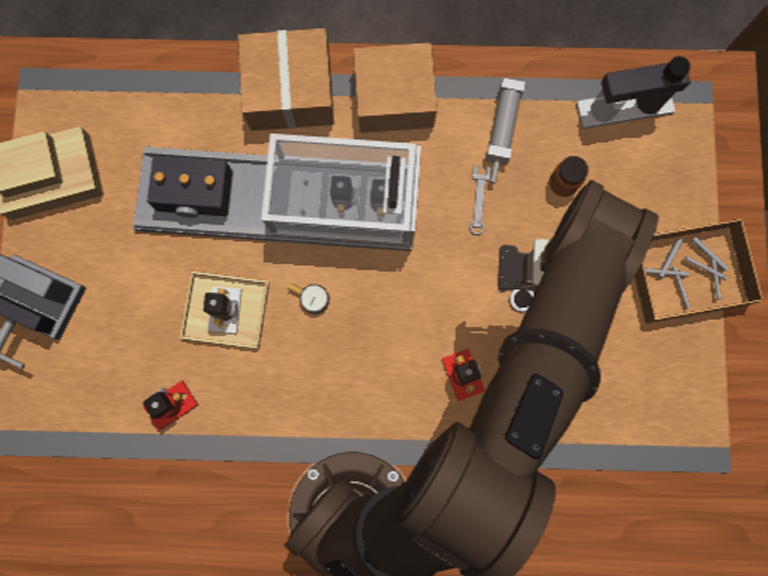

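The hood is flush with the end wall (top view, about (410,190)), both units stand on the nests under it, and the tested unit is in the tray. The button is back up at 0.0218, the bystanders have not moved, and the arm is clear. I hand in.

```bash
python3 -c "
from cell import arm
print(arm.sign_off())"
```

```text
the job is handed in; nothing more can be done
None
```

The changeover is done and handed in at about 50 s; the sign-off gives no verdict, so what follows rests on my own measurements.

**What I did:** I slid the guard to its open stop and stood the tested regulator in the tray. I seated the two waiting white-footed regulators on the wall-side and middle nests; no third one was visible on the bench. Then I shut the guard against its stop and pushed the start button to its bottom once. I left the three red look-alikes alone.

**Last checks:**
- **Seating:** After release, before the guard was shut, both head tops read about 0.1355 m (0.136 expected). Their centres matched the nests to about 2 mm. After shutting I checked them only by eye through the hood.
- **Tested unit:** It stands in the tray, with its head top at about 0.1135 to 0.1147 m (0.115 expected), within about 2 mm of tray centre.
- **Guard:** The hood sits flush with the end wall. The fin travelled 0.2697 m from its open position, so the joint should be about 0.
- **Button:** It went down 6 mm with 13.7 N and is back up at 0.0218 m.
- **Bystanders:** The gauge and tee measured within 2 mm of their start positions. I checked the spanner only by eye, and it looks unmoved.

**Disagreements:**
- **Guard start:** It seems to have begun about 13 mm ajar. That explains a first opening travel of 0.257 m instead of 0.27 m.
- **Fingertip reach:** At the button the fingertips reached only about 2 mm ahead of the TCP rather than the stated 22 mm, so I lowered by feel.

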